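Load a ring mandrel into its sloping work stand

TASK

Load the ring mandrel into the sloping work stand: swing the hinged keeper open by its ball knob, lay the mandrel gently in the two V saddles with its wooden grip at the low end, and let it down the slope until its collar rests against the low saddle. Then release it and swing the keeper fully shut over the grip, leaving the tools lying around undisturbed.

Things in the scene. Friction and masses are not known exactly. Their poses are not given: they have to be found in the camera images.
- stand: cast steel base of the work stand, fixed to the tray, 170 x 104 x 12 mm. Origin on its underside, 24 mm from its low (front) end, straight under the cradle's pivot, which is 36 mm above it. Its x axis runs from the low end to the high end of the slope, y to the left, z up.
- cradle (a joint): slope of the stand's aluminium cradle, rad above level (clamped, between 0.42 and 0.62). The cradle is a plate 206 x 52 x 10 mm on the pivot that carries two V saddles of 90 degrees, the low one for the mandrel's ferrule, the high one for its taper.
- seat (a point): where the centre of the lower face of the mandrel's collar lies when it is home: on the saddles' axis, in the plane of the low saddle's upper face; 50 mm up the slope from the pivot, 45 mm above the plate. x axis up the slope along the saddles, y left, z square off the plate. In this frame the low saddle fills x -22 to 0 (arms to y +-24, z +3), the high one x 112 to 128 (y +-21, z +4) mm.
- keeper (a joint): angle of the keeper, rad: 0 = shut over the grip, 1.95 = its stop, fully open, lying back to the right. A stiff hinge: it stays where it is left. Start between 0 and 0.25. It must be past about 1.5 to let the mandrel pass.
- keeper_hinge (a point): hinge line of the keeper: parallel to the seat's x axis, at seat frame x -11, y -36, z +12 mm. The keeper is a steel strap 16 mm wide, 74 mm long, 6 mm thick; its own axes turn with it.
- keeper_knob (a point): centre of the keeper's black ball knob, 20 mm across, on a 9 mm stem that stands 12 mm off the strap. From the hinge it lies 66 mm along the strap (own y axis) and 28.5 mm off it (own z axis); with the keeper shut it is at seat frame x -11, y +30, z +40.5 mm.
- mandrel: loose ring mandrel, 270 mm, 0.5 kg. x axis along it to the thin tip; origin on the axis at the lower (grip side) face of its hexagon collar. x -92 to 0: grip, 26 mm diameter (wood, last 30 mm a brass ferrule); 0 to 8: collar, 34 mm across flats; 8 to 178: steel taper, 25 to 13 mm diameter. Balance near x 58. Lies on collar and tip: axis dips 3.5 degrees to the tip, origin 17.5 mm up.
- mandrel_tip (a point): end of the mandrel's thin tip, on the axis, 178 mm from the collar's lower face
- bench_block: bystander: square steel block 75 x 75 x 22 mm, origin in its underside
- ring_clamp: bystander: wooden ring clamp, 26 x 148 x 26 mm, lying flat, origin in its underside
- flux_brush: bystander: brass scratch brush with a wooden handle, 15 x 150 x 23 mm, origin in its underside
- solder_spool: bystander: spool of binding wire, 52 mm across, 28 mm high, standing on its flange, origin in its underside

How it is judged:
On the way, in this order (a step that is already met when the one before it is completed fails the run):
1. the keeper is swung open (past 1.3 rad) (value of joint keeper above 1.3 rad), for 0.2 s.
2. with the keeper still open, the mandrel lies home in both saddles, let go by the fingers (value of joint keeper above 1 rad and x of mandrel in the frame of seat between -0.003 and 0.003 m and y of mandrel in the frame of seat between -0.003 and 0.003 m and z of mandrel in the frame of seat between -0.003 and 0.003 m and angle between the x axis of mandrel and the x axis of seat, either way round below 0.035 rad and x of mandrel_tip in the frame of seat above 0.1 m and contact force between the fingers and mandrel below 0.2 N), for 0.2 s.
At the end, for the whole second after the job is handed in: The mandrel lies at rest in both saddles, grip at the low end, its axis within 2 degrees and 3 mm of the saddles' axis, its collar within 3 mm of the low saddle's upper face, and the keeper is shut over the grip to within 0.07 rad (4 degrees) (value of joint keeper below 0.07 rad and x of mandrel in the frame of seat between -0.003 and 0.003 m and y of mandrel in the frame of seat between -0.003 and 0.003 m and z of mandrel in the frame of seat between -0.003 and 0.003 m and angle between the x axis of mandrel and the x axis of seat, either way round below 0.035 rad and x of mandrel_tip in the frame of seat above 0.1 m and linear speed of mandrel below 0.01 m/s); the robot touches nothing.
It fails at once if the mandrel is dropped or rammed on the stand (over 80 N) (contact force between mandrel and stand above 80 N).
It fails at once if a tool lying around is shifted by more than 25 mm (distance of any of bench_block, ring_clamp, flux_brush, solder_spool from where it was at the start of the episode above 0.025 m).
It also fails if it takes over 59 s, if anything falls off the work surface, if the arm or the gripper's body presses on something with over 40 N, if the wrist force passes 120 N, or if a joint passes its speed limit or range.

ROBOT

A 6-joint arm with a two-finger parallel gripper is mounted at the origin on a cart in front of the work surface, level with it; the furniture and walls round the work are solid. World frame = base frame: x ahead of the robot, y to its left, z up, the work surface at z = 0. Lengths are in m, angles in rad, forces in N, time in s.
With the tool pointing down it reaches from about 0.375 to 0.9 m from the base axis. Payload 3.1 kg.
Tool frame: the origin (TCP) lies on the centre line of the jaws, within the pads' length; the fingertips stand 19 mm ahead of it and the grasp point (between the pads) is the TCP (arm.tips_ahead is the distance from the TCP to the fingertips, in m); z points along the fingers, y is the line along which they close (so a half turn about z gives the same grasp; the last joint's range is limited). The gripper opens to 85 mm and grips with 20 to 120 N. Pads are 22 mm wide; open, the fingers measure 114 mm over their backs; the gripper's body (76 mm by 85 mm) begins 54 mm behind the grasp point. The pads swing forward as they close: fully open they stand 13 mm farther back than shut.
Start: joints at [-1.413, 0.527, 1.433, -0, 1.181, -0.178], TCP at [0.206, -0.59, 0.25] pointing down, gripper open.
Joint ranges: [-3.08, 3.08], [-0.75, 2.2], [0.22, 2.44], [-1.43, 4.57], [0, 2.65], [-2.85, 2.85]. Speed limits (rad/s): [2.79, 2.79, 3.14, 3.14, 3.14, 3.14].

INTERFACE

Orientations are given as [roll, pitch, yaw] about the fixed x, y, z axes, in that order (R = Rz(yaw) Ry(pitch) Rx(roll)).
In Python, from plant import arm gives the robot as it stands.
- The arm moves only by the shell command python3 -m handwheel 'ROWS' [FORCE]. ROWS is JSON, a list of rows, each an object of numbers: "wx", "wy", "wz": the turn, a rotation vector about the tool's x, y, z in units of 30 degrees (1.0 is 30 degrees); "tx", "ty", "tz": the shift along the tool's x, y, z in units of 200 mm (1.0 is 200 mm); "claw": the closure, from -1 (fully open) to 1 (shut). A call has 1 to 12 rows; each row shifts and turns the commanded pose from where the row before left it, along the tool's axes as they then stand; what a row does not reach is not made up. A row lasts 1/12 s, in which the tool goes at most 41.7 mm and 7.16 degrees, less where a joint would pass 70% of its speed; a pose out of reach is approached as far as the arm can. A call with a number of a shift or a turn outside -1 to 1 is refused whole. A call with a gripper value outside its range is refused whole. The fingers move at their own pace and stop on an object; FORCE is the grip in N (left out, the last holds). Time passes only in rows, so rows that do not move let the fingers close. It gives the time, the measured TCP pose, the force, the opening and the grip force at its end, in the units of the state.
- arm.observe(): the state, without advancing time (a new reading comes with each control period).
- arm.snapshot(name): name is "side" or "top"; returns a dict with "img" (400x640x3 uint8, blue, green, red), "range_z" (400x640 float32, m along the optical axis (not along the pixel's ray), 0 where there is no reading), "mtx" (3x3 intrinsics, pixels), "extrinsics" (4x4, takes a point from camera to world coordinates). Camera axes: x right, y down, z forward; pixel columns grow to the right and rows downward; lengths in m; the calibration is good to about 2 mm. A picture is of the moment at which its call begins.
- arm.close_job(): hands the job in; it is judged then, once.
The state is a dict: "clock": time; "qpos": joint angles; "qd": joint speeds; "joint_torque": joint torques, N m; "tcp_pos": TCP position; "eef_rot": TCP orientation; "wrist_force": force on the tool from outside, world axes, zero at the start; "wrist_torque": the same for the moment, N m; "grip_width": finger opening in m; "grasp_force": force on a finger pad.
Only numpy, scipy, OpenCV 4.12 (cv2) and the standard library are available. Lean on these libraries where they do the work, as an engineer would, in place of code of your own. Each camera call takes 0.05 s, during which the arm holds its last target. There are 200 camera calls.

## Working session

There is one attempt and no reset: what is moved stays moved. The work goes in short steps, Python scripts to look and compute and a shell command to move; the robot and the scene stay as the last step left them, time stands still between calls to the robot, and variables do not carry over. Pictures are saved under pics/ and viewed, at most 13 in all, crops included, and the job is handed in when it is done.

```bash
mkdir -p pics; ls; python3 - <<'E'
from plant import arm
import cv2,numpy as np
for n in("side","top"):
    s=arm.snapshot(n); cv2.imwrite(f"pics/{n}0.png",s["img"]); np.savez(f"{n}0.npz",**s)
    print(n,s["mtx"].tolist(),np.round(s["extrinsics"],3).tolist())
print(arm.observe())
E
```

```text
pics
side [[397.9677332609401, 0.0, 325.2285428264519], [0.0, 397.9677332609401, 205.93372269536826], [0.0, 0.0, 1.0]] [[-0.862, -0.196, 0.468, 0.105], [-0.507, 0.356, -0.785, 0.728], [-0.013, -0.914, -0.407, 0.429], [0.0, 0.0, 0.0, 1.0]]
top [[423.1844408736751, 0.0, 321.97522805869335], [0.0, 423.1844408736751, 192.2378621810941], [0.0, 0.0, 1.0]] [[0.017, -0.983, 0.185, 0.337], [-1.0, -0.016, 0.006, 0.067], [-0.003, -0.185, -0.983, 1.023], [0.0, 0.0, 0.0, 1.0]]
{'clock': 0.1, 'qpos': array([-1.41349211e+00,  5.28364868e-01,  1.43377505e+00, -5.25099276e-05,
        1.18136514e+00, -1.78500549e-01]), 'qd': array([-2.43867977e-04, -1.41012103e-05, -3.09072038e-03,  3.62581443e-05,
        1.11143318e-03, -3.86132055e-04]), 'joint_torque': array([ 8.73199838e-05, -4.43304062e+01, -1.78587073e+01, -2.85189917e-04,
        3.88098881e-03,  4.01675578e-06]), 'tcp_pos': array([ 0.20587485, -0.58948446,  0.24943626]), 'eef_rot': array([-3.13970202e+00, -2.91786232e-04,  3.35824469e-01]), 'wrist_force': array([-0.16170431,  0.55264679,  0.12713269]), 'wrist_torque': array([-0.00131515, -0.03142323, -0.04257437]), 'grasp_force': 0.0, 'grip_width': 0.08551604371479576}
```

View pics/top0.png

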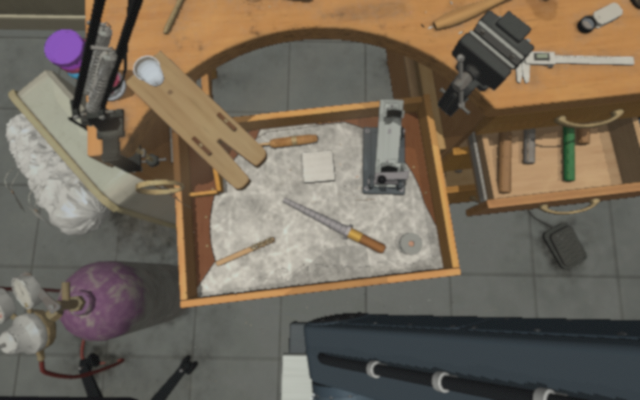

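View pics/side0.png

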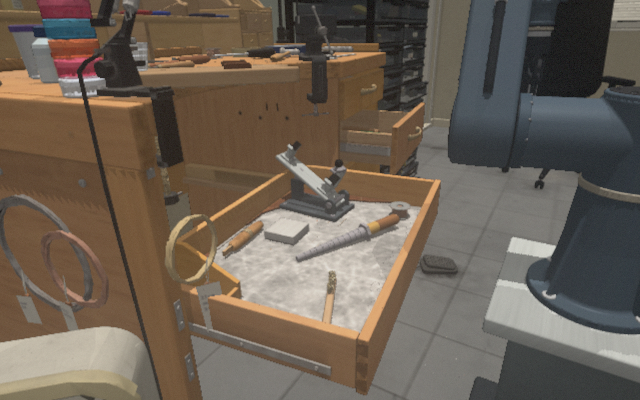

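The top view shows the mandrel from tip (285,200) to grip end (384,250). The stand is at about (385,150) with its low end at row 190, and the knob is near (383,180). Next I'll measure both from the depth.

```bash
cat > h.py <<'E'
import numpy as np,cv2
def cloud(s):
    z=s["range_z"]; v,u=np.mgrid[:400,:640]; K=s["mtx"]
    P=np.stack([(u-K[0,2])/K[0,0]*z,(v-K[1,2])/K[1,1]*z,z],-1)
    E=s["extrinsics"]; W=P@E[:3,:3].T+E[:3,3]; W[z<=0]=np.nan
    return W
def proj(s,p):
    E=np.linalg.inv(s["extrinsics"]); q=np.atleast_2d(p)@E[:3,:3].T+E[:3,3]
    q=q@s["mtx"].T; return q[:,:2]/q[:,2:]
E
python3 - <<'E'
from h import *
S={n:dict(np.load(n+"0.npz")) for n in("top","side")}
T=S["top"];W=cloud(T)
for u,v in[(285,200),(350,233),(384,250),(317,167),(410,243),(290,141),(245,250),(366,190),(405,190),(385,103),(383,180),(250,220),(438,200),(180,250),(460,270)]: print(u,v,np.round(W[v,u],3))
t=T["img"][85:275,200:470]; a=cv2.resize(t,None,fx=2.9,fy=2.9,interpolation=cv2.INTER_CUBIC)
cv2.imwrite("pics/t1.png",a)
c=S["side"]["img"][130:280,230:440]; cv2.imwrite("pics/s1.png",cv2.resize(c,None,fx=3.8,fy=3.8,interpolation=cv2.INTER_CUBIC))
E
```

```text
285 200 [0.507 0.163 0.014]
350 233 [0.428 0.006 0.029]
384 250 [ 0.392 -0.078 -0.002]
317 167 [0.588 0.087 0.024]
410 243 [ 0.408 -0.135  0.024]
290 141 [0.653 0.155 0.021]
245 250 [0.386 0.254 0.009]
366 190 [ 0.534 -0.033  0.015]
405 190 [ 0.539 -0.131 -0.002]
385 103 [ 0.71  -0.064  0.131]
383 180 [ 0.53  -0.055  0.151]
250 220 [0.458 0.247 0.001]
438 200 [ 0.505 -0.194  0.06 ]
180 250 [0.38  0.387 0.074]
460 270 [ 0.353 -0.431 -0.547]
```

View pics/t1.png

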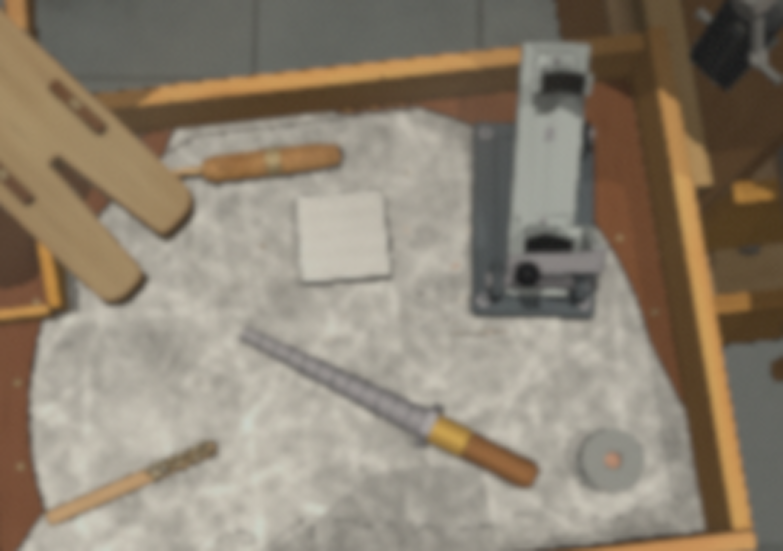

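View pics/s1.png

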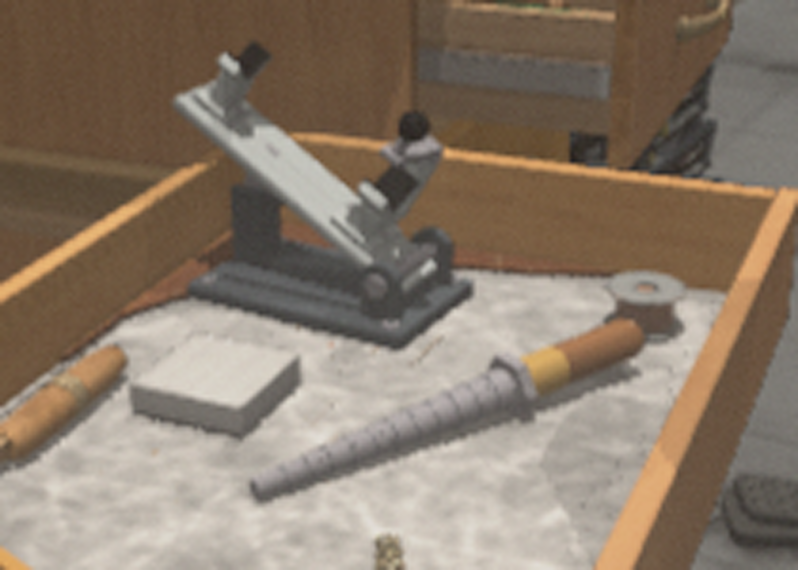

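```bash
cat > m.py <<'E'
from h import *
from scipy.optimize import least_squares
S={n:dict(np.load(n+"0.npz")) for n in("top","side")}
C={n:cloud(s) for n,s in S.items()}
for n,W in C.items():
    P=W.reshape(-1,3);P=P[np.isfinite(P).all(1)]
    f=P[(P[:,0]>.42)&(P[:,0]<.5)&(P[:,1]>.1)&(P[:,1]<.15)|(P[:,0]>.5)&(P[:,0]<.55)&(P[:,1]>0.0)&(P[:,1]<.1)]
    f=f[abs(f[:,2])<.008]; print(n,"floor",np.median(f[:,2]),f[:,2].std())
    # plate: region
    m=(P[:,0]>.54)&(P[:,0]<.75)&(P[:,1]>-.12)&(P[:,1]<-.03)&(P[:,2]>.045)&(P[:,2]<.2)
    q=P[m]
    best=None;rng=np.random.default_rng(0)
    for _ in range(1500):
        a=q[rng.choice(len(q),3,False)];nn=np.cross(a[1]-a[0],a[2]-a[0]);L=np.linalg.norm(nn)
        if L<1e-5: continue
        nn=nn/L*np.sign(nn[2]); 
        if not .7<nn[2]<.95: continue
        k=abs((q-a[0])@nn)<.003
        if best is None or k.sum()>best.sum(): best=k
    g=q[best];c=g.mean(0);nn=np.linalg.svd(g-c)[2][2];nn*=np.sign(nn[2])
    k=abs((q-c)@nn)<.003;g=q[k];c=g.mean(0);nn=np.linalg.svd(g-c,full_matrices=False)[2][2];nn*=np.sign(nn[2])
    print(n,"plate",len(g),len(q),c.round(4),nn.round(4),"slope",np.arccos(nn[2]),"yaw",np.arctan2(-nn[1],-nn[0]))
    b=P[(abs(P[:,2]-.012)<.005)&(P[:,0]>.48)&(P[:,0]<.73)&(P[:,1]>-.15)&(P[:,1]<0)]
    print(" base",len(b),np.percentile(b,[1,3,97,99],axis=0).round(4).tolist(), np.median(b[:,2]))
    # mandrel
    x=P[(P[:,2]>.008)&(P[:,2]<.05)&(P[:,0]>.37)&(P[:,0]<.53)&(P[:,1]>-.105)&(P[:,1]<.18)]
    d=np.array([.43,-.86]);
    cc=np.median(x[:,:2],0);x=x[abs((x[:,:2]-np.array([.428,.006]))@np.array([.88,-.47]) )<.04]
    dd=x[:,:2]-x[:,:2].mean(0);v=np.linalg.svd(dd,full_matrices=False)[2][0];v*=np.sign(v[1])
    s=dd@v;l=dd@np.array([-v[1],v[0]])
    print(" mandrel",len(x),x[:,:2].mean(0).round(4),v.round(4),"yaw",np.arctan2(v[1],v[0]),"ext",s.min(),s.max())
    for i in np.arange(-.15,.17,.01):
        j=(s>=i)&(s<i+.01)
        if j.sum()>3: print("  ",round(i+.005,3),j.sum(),"lat",l[j].min().round(4),l[j].max().round(4),"top",np.percentile(x[j,2],97).round(4))
E
python3 m.py
```

```text
top floor -0.0005461385801266427 0.0018858041548217364
top plate 1062 2162 [ 0.6489 -0.0748  0.0944] [-0.5151  0.0082  0.8571] slope 0.5411751597552689 yaw -0.01597586190808316
 base 1301 [[0.5267, -0.1478, 0.0071], [0.5283, -0.1428, 0.0073], [0.7221, -0.0238, 0.0163], [0.7263, -0.014, 0.0167]] 0.011491034090668206
 mandrel 1021 [0.4413 0.0323] [0.4429 0.8966] yaw 1.111941470047365 ext -0.11648713674913881 0.15184606576612306
   -0.115 27 lat -0.0108 0.0105 top 0.0361
   -0.105 47 lat -0.0139 0.0111 top 0.0376
   -0.095 48 lat -0.0124 0.0113 top 0.035
   -0.085 46 lat -0.0124 0.0114 top 0.0361
   -0.075 43 lat -0.0124 0.0107 top 0.0334
   -0.065 46 lat -0.0126 0.0114 top 0.0333
   -0.055 47 lat -0.0134 0.012 top 0.0331
   -0.045 46 lat -0.0137 0.0116 top 0.0329
   -0.035 50 lat -0.0135 0.0118 top 0.0328
   -0.025 56 lat -0.0188 0.018 top 0.0357
   -0.015 54 lat -0.0202 0.0179 top 0.0348
   -0.005 40 lat -0.0126 0.011 top 0.0289
   0.005 43 lat -0.0114 0.0104 top 0.0287
   0.015 38 lat -0.0115 0.0101 top 0.0275
   0.025 40 lat -0.0119 0.01 top 0.0271
   0.035 35 lat -0.0101 0.01 top 0
[... 1408 characters left out ...]
015 46 lat -0.0123 0.0065 top 0.0298
   -0.005 43 lat -0.0123 0.006 top 0.0284
   0.005 43 lat -0.0105 0.0063 top 0.0272
   0.015 44 lat -0.0127 0.0052 top 0.026
   0.025 41 lat -0.0107 0.005 top 0.0253
   0.035 32 lat -0.0094 0.0051 top 0.025
   0.045 42 lat -0.0108 0.0056 top 0.0236
   0.055 35 lat -0.0102 0.0058 top 0.0222
   0.065 36 lat -0.0093 0.0054 top 0.0217
   0.075 35 lat -0.0088 0.0046 top 0.0204
   0.085 32 lat -0.009 0.005 top 0.0192
   0.095 30 lat -0.0079 0.0047 top 0.019
   0.105 27 lat -0.0071 0.005 top 0.0179
   0.115 31 lat -0.0085 0.0038 top 0.0165
   0.125 26 lat -0.0069 0.0048 top 0.0164
   0.135 27 lat -0.0072 0.0046 top 0.0154
   0.145 7 lat -0.0072 0.0011 top 0.0126
```

```bash
cat > st.py <<'E'
from h import *
from scipy.optimize import least_squares
S={n:dict(np.load(n+"0.npz")) for n in("top","side")}
C={n:cloud(s) for n,s in S.items()}
W=C["top"]
# base edges from top view: rows for left edge, front edge
ok=(abs(W[...,2]-.012)<.004)
L=[];F=[]
for v in range(100,200):
    r=[u for u in range(350,400) if ok[v,u] and W[v,u,0]>.54 and W[v,u,0]<.68 and -.05<W[v,u,1]<-.0]
    if r: L.append(W[v,r[0],:2])
for u in range(366,404):
    r=[v for v in range(170,202) if ok[v,u] and W[v,u,0]>.515 and W[v,u,0]<.56]
    if r: F.append(W[r[-1],u,:2])
L=np.array(L);F=np.array(F)
print("left edge",np.median(L,0),np.polyfit(L[:,0],L[:,1],1));print("front",np.median(F,0),np.polyfit(F[:,1],F[:,0],1), F[:,1].min(),F[:,1].max())
sl=.541;
for n,nn,c in(("top",[-.5151,.0082,.8571],[.6489,-.0748,.0944]),("side",[-.514,.0342,.8571],[.6415,-.0722,.0913])):
    P=C[n].reshape(-1,3);nn=np.array(nn);k=(abs((P-c)@nn)<.003)&(P[:,0]>.53)&(P[:,0]<.76)&(P[:,1]>-.13)&(P[:,1]<-.02)&(P[:,2]>.05)
    g=P[k];print(n,"plate zmax",np.percentile(g[:,2],[98,99.5]),"xmax",g[:,0].max())
    for x in np.arange(.56,.73,.015):
        j=abs(g[:,0]-x)<.0075
        if j.sum()>5:print("  ",x.round(3),j.sum(),np.percentile(g[j,1],[2,98]).round(4),g[j,1].mean().round(4))
    im=S[n]["img"].max(-1).reshape(-1)
    kb=(im<45)&(P[:,2]>.1)&(P[:,0]>.45)&(P[:,0]<.62)&(P[:,1]>-.15)&(P[:,1]<0)
    q=P[kb]; q=q[q[:,2]>q[:,2].max()-.025]
    r=least_squares(lambda c:np.linalg.norm(q-c,axis=1)-.01,q.mean(0)-[0,0,.006],loss="soft_l1",f_scale=.002)
    print(" knob",len(q),q.max(0),q.min(0),r.x,r.cost)
E
python3 st.py
```

```text
left edge [ 0.60888793 -0.02610064] [-0.02308122 -0.01122015]
front [ 0.52771746 -0.0785552 ] [0.01549085 0.52873349] -0.12313097952633498 -0.033450033085402384
top plate zmax [0.13414876 0.13503679] xmax 0.7171986031155846
   0.575 7 [-0.0551 -0.0505] -0.0524
   0.59 28 [-0.1138 -0.0499] -0.0661
   0.605 136 [-0.1006 -0.0514] -0.0763
   0.62 146 [-0.1003 -0.0507] -0.0751
   0.635 163 [-0.1003 -0.0516] -0.0758
   0.65 154 [-0.1009 -0.051 ] -0.0758
   0.665 160 [-0.1017 -0.052 ] -0.0767
   0.68 116 [-0.1005 -0.0514] -0.0734
   0.695 39 [-0.0984 -0.0515] -0.0632
   0.71 109 [-0.1023 -0.0518] -0.0772
 knob 5 [ 0.61883095 -0.12160236  0.42230049] [ 0.61121216 -0.13017215  0.41554753] [ 0.60842077 -0.12086586  0.42053483] 4.554984107735054e-07
side plate zmax [0.13415272 0.13564078] xmax 0.7179271442909666
   0.575 15 [-0.0603 -0.0518] -0.0556
   0.59 22 [-0.0605 -0.051 ] -0.0555
   0.605 65 [-0.1    -0.0522] -0.0727
   0.62 82 [-0.1025 -0.0525] -0.0755
   0.635 79 [-0.1012 -0.051 ] -0.075
   0.65 85 [-0.1011 -0.0522] -0.0757
   0.665 81 [-0.1012 -0.0526] -0.0751
   0.68 71 [-0.1019 -0.0516] -0.0738
   0.695 29 [-0.0834 -0.0522] -0.0597
   0.71 30 [-0.0926 -0.0534] -0.0642
 knob 1 [ 0.53209589 -0.04928506  0.13560323] [ 0.53209589 -0.04928506  0.13560323] [ 0.53209589 -0.04928506  0.12560322] 5.897504706808831e-19
```

```bash
cat > p.py <<'E'
from h import *
from plant import arm
from scipy.spatial.transform import Rotation as Ro
SL=.541;YAW=-.015
Rs=Ro.from_euler("xyz",[0,-SL,YAW]).as_matrix()   # seat axes
piv=np.array([.5515,-.0756,.036]); seat=piv+Rs@[.05,0,.045]
def knob(a): return seat+Rs@[-.011,-.036+.066*np.cos(a)-.0285*np.sin(a),.012+.066*np.sin(a)+.0285*np.cos(a)]
RK=Rs@np.array([[0,1,0],[1,0,0],[0,0,-1.]])   # tool x=y_s,y=x_s,z=-n
RP=Rs@np.diag([1,-1,-1.])                     # tool x=u
def plan(R,t,first="rot"):
    o=arm.observe();R0=Ro.from_euler("xyz",o["eef_rot"]).as_matrix()
    w=Ro.from_matrix(R0.T@R).as_rotvec()/np.radians(30); d=np.asarray(t)-o["tcp_pos"]
    print("rot",w.round(3),"rows",(np.linalg.norm(w)/.235).round(1),"shift now",(R0.T@d/.2).round(4),"shift after rot",(R.T@d/.2).round(4),"rows",(np.linalg.norm(d)/.04).round(1))
def st():
    o=arm.observe();print(o["clock"],o["tcp_pos"].round(4),o["eef_rot"].round(3),"F",o["wrist_force"].round(1),"w",round(o["grip_width"],4),round(o["grasp_force"],1),"q",o["qpos"].round(2))
E
python3 - <<'E'
from p import *
print("seat",seat,"knob0,.2",knob(0),knob(.2))
for n in("top","side"):
    s=dict(np.load(n+"0.npz"));P=cloud(s).reshape(-1,3)
    q=P[(P[:,2]>.132)&(np.hypot(P[:,0]-.535,P[:,1]+.053)<.02)]
    from scipy.optimize import least_squares
    r=least_squares(lambda c:np.linalg.norm(q-c,axis=1)-.01,[.535,-.053,.14],loss="soft_l1",f_scale=.0015)
    k=r.x; l=Rs.T@(k-seat); print(n,len(q),k.round(4),"in seat",l.round(4),"angle",np.arctan2(l[2]-.012,l[1]+.036)-np.arctan2(28.5,66),"rad",np.hypot(l[2]-.012,l[1]+.036))
# overlay wireframe
def box(x,y,z):return np.array([[a,b,c] for a in x for b in y for c in z])
E=[(0,1),(0,2),(1,3),(2,3),(4,5),(4,6),(5,7),(6,7),(0,4),(1,5),(2,6),(3,7)]
Rb=Ro.from_euler("z",YAW).as_matrix();org=piv-[0,0,.036]
B=[org+box([-.024,.146],[-.052,.052],[0,.012])@Rb.T]+[seat+b@Rs.T for b in(box([-.022,0],[-.024,.024],[-.045,.003]),box([.112,.128],[-.021,.021],[-.045,.004]),box([-.062,.144],[-.026,.026],[-.055,-.045]))]
mo=np.array([.4307,.0093,.0175]);dr=np.array([.4429,.8966,-.061]);
out=[]
for n,(u0,v0,u1,v1),f in(("top",(345,85,425,205),5),("side",(265,135,385,235),4)):
    s=dict(np.load(n+"0.npz"));im=cv2.resize(s["img"][v0:v1,u0:u1],None,fx=f,fy=f)
    for b in B:
        p=((proj(s,b)-[u0,v0]+.5)*f).astype(int)
        for i,j in E: cv2.line(im,p[i].tolist(),p[j].tolist(),(0,0,255),1)
    cv2.circle(im,((proj(s,knob(.2))[0]-[u0,v0]+.5)*f).astype(int).tolist(),8,(0,255,0),1)
    out.append(cv2.resize(im,(400,600)) if n=="top" else im)
h=np.zeros((600,800,3),np.uint8);h[:,:310]=cv2.resize(out[0],(310,600))if 0 else cv2.resize(out[0],(310,465),interpolation=3)[[*range(465)]+[464]*135];h[:400,320:800]=out[1];cv2.imwrite("pics/ov.png",h)
plan(RK,[.5,-.05,.27]); 
E
```

```text
seat [ 0.57118279 -0.07589526  0.10032341] knob0,.2 [ 0.54134981 -0.04544436  0.12937484] [ 0.53478576 -0.05232436  0.14012755]
top 68 [ 0.5335 -0.0527  0.1405] in seat [-0.0119  0.0227  0.054 ] angle 0.21407702524081668 rad 0.07217213462449293
side 64 [ 0.5335 -0.0553  0.1418] in seat [-0.0112  0.02    0.0551] angle 0.24817697607223227 rad 0.07067956625024269
rot [-0.903  0.627 -2.271] rows 10.7 shift now [ 2.2774 -2.0623 -0.0983] shift after rot [2.7192 1.2787 0.6483] rows 15.4
```

View pics/ov.png

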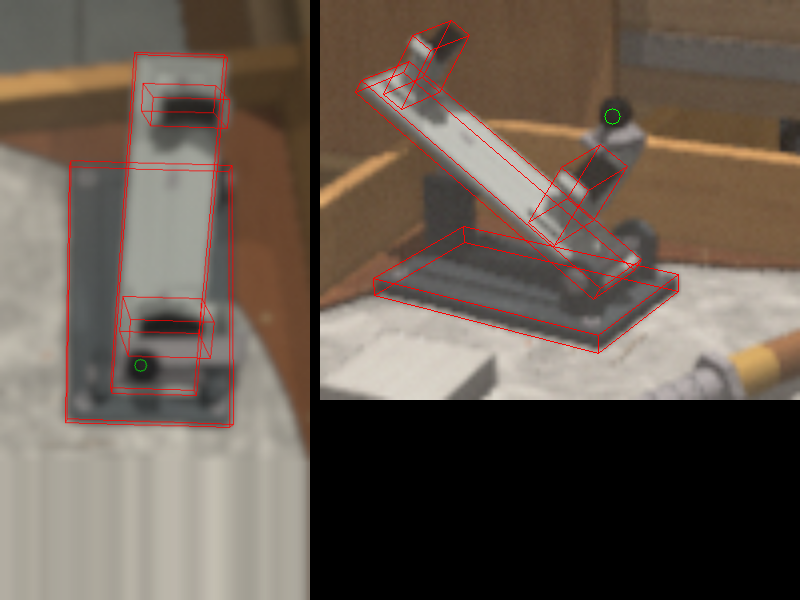

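The wireframe lies on the stand in both views, and the knob at about 0.22 rad matches the circle. Now I'll move above the knob.

```bash
python3 -m handwheel '[{"tx":0.14,"ty":-0.127,"tz":-0.006},{"tx":0.14,"ty":-0.127,"tz":-0.006},{"tx":0.14,"ty":-0.127,"tz":-0.006},{"tx":0.14,"ty":-0.127,"tz":-0.006},{"tx":0.14,"ty":-0.127,"tz":-0.006},{"tx":0.14,"ty":-0.127,"tz":-0.006},{"tx":0.14,"ty":-0.127,"tz":-0.006},{"tx":0.14,"ty":-0.127,"tz":-0.006},{"tx":0.14,"ty":-0.127,"tz":-0.006},{"tx":0.14,"ty":-0.127,"tz":-0.006},{"tx":0.14,"ty":-0.127,"tz":-0.006},{"tx":0.14,"ty":-0.127,"tz":-0.006}]'
python3 -m handwheel '[{"tx":0.14,"ty":-0.127},{"tx":0.14,"ty":-0.127},{"tx":0.14,"ty":-0.127},{"tx":0.14,"ty":-0.127},{},{}]'
python3 - <<'E'
from p import *
st();plan(RK,[.5,-.05,.27])
E
```

```text
0.1 [ 0.2059 -0.5895  0.2494] [-3.14  -0.     0.336] F [-0.2  0.6  0.1] w 0.0855 0.0 q [-1.41  0.53  1.43 -0.    1.18 -0.18]
rot [-0.903  0.627 -2.271] rows 10.7 shift now [ 2.2774 -2.0623 -0.0983] shift after rot [2.7192 1.2787 0.6483] rows 15.4$[0]: bad value
$[0]: bad value
```

```bash
python3 -m handwheel '[{"wx":0,"wy":0,"wz":0,"tx":0.14,"ty":-0.127,"tz":-0.006,"claw":-1}]' || python3 -m handwheel --help
```

```text
clock: 0.18
tcp_pos: [0.2216, -0.5623, 0.2509]
eef_rot: [3.136, 0.003, 0.331]
wrist_force: [0.5, -1.3, 0.6]
grip_width: 0.0857
grasp_force: 0.0
```

All seven keys are required in every row.

```bash
python3 -m handwheel '[{"wx":0,"wy":0,"wz":0,"tx":0.14,"ty":-0.127,"tz":-0.006,"claw":-1},{"wx":0,"wy":0,"wz":0,"tx":0.14,"ty":-0.127,"tz":-0.006,"claw":-1},{"wx":0,"wy":0,"wz":0,"tx":0.14,"ty":-0.127,"tz":-0.006,"claw":-1},{"wx":0,"wy":0,"wz":0,"tx":0.14,"ty":-0.127,"tz":-0.006,"claw":-1},{"wx":0,"wy":0,"wz":0,"tx":0.14,"ty":-0.127,"tz":-0.006,"claw":-1},{"wx":0,"wy":0,"wz":0,"tx":0.14,"ty":-0.127,"tz":-0.006,"claw":-1},{"wx":0,"wy":0,"wz":0,"tx":0.14,"ty":-0.127,"tz":-0.006,"claw":-1},{"wx":0,"wy":0,"wz":0,"tx":0.14,"ty":-0.127,"tz":-0.006,"claw":-1},{"wx":0,"wy":0,"wz":0,"tx":0.14,"ty":-0.127,"tz":-0.006,"claw":-1},{"wx":0,"wy":0,"wz":0,"tx":0.14,"ty":-0.127,"tz":-0.006,"claw":-1},{"wx":0,"wy":0,"wz":0,"tx":0.14,"ty":-0.127,"tz":-0.006,"claw":-1},{"wx":0,"wy":0,"wz":0,"tx":0.14,"ty":-0.127,"tz":-0.006,"claw":-1}]'
python3 -m handwheel '[{"wx":0,"wy":0,"wz":0,"tx":0.14,"ty":-0.127,"tz":0,"claw":-1},{"wx":0,"wy":0,"wz":0,"tx":0.14,"ty":-0.127,"tz":0,"claw":-1},{"wx":0,"wy":0,"wz":0,"tx":0.14,"ty":-0.127,"tz":0,"claw":-1},{"wx":0,"wy":0,"wz":0,"tx":0,"ty":0,"tz":0,"claw":-1}]'
python3 - <<'E'
from p import *
st();plan(RK,[.5,-.05,.27])
E
```

```text
clock: 1.18
tcp_pos: [0.4411, -0.1565, 0.2658]
eef_rot: [-3.141, 0.0, 0.336]
wrist_force: [-0.0, -0.1, 0.1]
grip_width: 0.0855
grasp_force: 0.0
clock: 1.52
tcp_pos: [0.4971, -0.0534, 0.2658]
eef_rot: [-3.14, -0.003, 0.342]
wrist_force: [-0.1, -0.5, 0.1]
grip_width: 0.0856
grasp_force: 0.0
1.5167 [ 0.4971 -0.0534  0.2658] [-3.14e+00 -3.00e-03  3.42e-01] F [-0.1 -0.5  0.1] w 0.0856 0.0 q [-0.33  0.34  1.72  0.    1.08  0.89]
rot [-0.902  0.62  -2.26 ] rows 10.7 shift now [ 0.0195 -0.0109 -0.0207] shift after rot [ 0.017   0.0231 -0.0104] rows 0.2
```

```bash
python3 -m handwheel '[{"wx":-0.082,"wy":0.0564,"wz":-0.2055,"tx":0,"ty":0,"tz":0,"claw":0},{"wx":-0.082,"wy":0.0564,"wz":-0.2055,"tx":0,"ty":0,"tz":0,"claw":0},{"wx":-0.082,"wy":0.0564,"wz":-0.2055,"tx":0,"ty":0,"tz":0,"claw":0},{"wx":-0.082,"wy":0.0564,"wz":-0.2055,"tx":0,"ty":0,"tz":0,"claw":0},{"wx":-0.082,"wy":0.0564,"wz":-0.2055,"tx":0,"ty":0,"tz":0,"claw":0},{"wx":-0.082,"wy":0.0564,"wz":-0.2055,"tx":0,"ty":0,"tz":0,"claw":0},{"wx":-0.082,"wy":0.0564,"wz":-0.2055,"tx":0,"ty":0,"tz":0,"claw":0},{"wx":-0.082,"wy":0.0564,"wz":-0.2055,"tx":0,"ty":0,"tz":0,"claw":0},{"wx":-0.082,"wy":0.0564,"wz":-0.2055,"tx":0,"ty":0,"tz":0,"claw":0},{"wx":-0.082,"wy":0.0564,"wz":-0.2055,"tx":0,"ty":0,"tz":0,"claw":0},{"wx":-0.082,"wy":0.0564,"wz":-0.2055,"tx":0,"ty":0,"tz":0,"claw":0},{"wx":0,"wy":0,"wz":0,"tx":0,"ty":0,"tz":0,"claw":0}]'
python3 - <<'E'
from p import *
k=np.array([.5335,-.0535,.141])
st();plan(RK,k+Rs@[0,0,.06]);plan(RK,k+Rs@[0,0,.005])
E
```

```text
clock: 2.52
tcp_pos: [0.4935, -0.0577, 0.2646]
eef_rot: [2.646, -0.028, 1.457]
wrist_force: [-0.6, 0.3, -0.0]
grip_width: 0.0428
grasp_force: 0.0
2.5167 [ 0.4935 -0.0577  0.2646] [ 2.646 -0.028  1.457] F [-0.6  0.3 -0. ] w 0.0428 0.0 q [-0.45  0.21  2.06  0.43  0.44 -0.68]
rot [-0.083  0.047 -0.191] rows 0.9 shift now [ 0.0183 -0.1347  0.3381] shift after rot [ 0.0242 -0.1472  0.3325] rows 1.8
rot [-0.083  0.047 -0.191] rows 0.9 shift now [ 0.0256 -0.1231  0.6128] shift after rot [ 0.0242 -0.1472  0.6075] rows 3.1
```

```bash
python3 -m handwheel '[{"wx":-0.083,"wy":0.047,"wz":-0.191,"tx":0,"ty":0,"tz":0,"claw":0},{"wx":0,"wy":0,"wz":0,"tx":0.012,"ty":-0.074,"tz":0.11,"claw":0},{"wx":0,"wy":0,"wz":0,"tx":0.012,"ty":-0.073,"tz":0.11,"claw":0},{"wx":0,"wy":0,"wz":0,"tx":0,"ty":0,"tz":0.11,"claw":0},{"wx":0,"wy":0,"wz":0,"tx":0,"ty":0,"tz":0,"claw":0},{"wx":0,"wy":0,"wz":0,"tx":0,"ty":0,"tz":0,"claw":0}]'
python3 - <<'E'
from p import *
k=np.array([.5335,-.0535,.141])
st();plan(RK,k+Rs@[0,0,.06]);plan(RK,k+Rs@[0,0,.004])
E
```

```text
clock: 3.02
tcp_pos: [0.504, -0.0518, 0.1967]
eef_rot: [2.616, -0.015, 1.521]
wrist_force: [-0.2, 0.7, -0.3]
grip_width: 0.0426
grasp_force: 0.0
3.0167 [ 0.504  -0.0518  0.1967] [ 2.616 -0.015  1.521] F [-0.2  0.7 -0.3] w 0.0426 0.0 q [-0.44  0.37  2.14  0.99  0.24 -1.31]
rot [-0.029  0.009 -0.072] rows 0.3 shift now [-0.007  -0.0162  0.0149] shift after rot [-0.0064 -0.0167  0.0146] rows 0.1
rot [-0.029  0.009 -0.072] rows 0.3 shift now [-0.0056 -0.0119  0.2949] shift after rot [-0.0064 -0.0167  0.2946] rows 1.5
```

```bash
cat >> p.py <<'E'
RK2=RK@Ro.from_rotvec([np.radians(18),0,0]).as_matrix()
E
python3 -m handwheel '[{"wx":0.2,"wy":0,"wz":0,"tx":0,"ty":0,"tz":0,"claw":0},{"wx":0.2,"wy":0,"wz":0,"tx":0,"ty":0,"tz":0,"claw":0},{"wx":0.2,"wy":0,"wz":0,"tx":0,"ty":0,"tz":0,"claw":0},{"wx":0,"wy":0,"wz":0,"tx":0,"ty":0,"tz":0,"claw":0},{"wx":0,"wy":0,"wz":0,"tx":0,"ty":0,"tz":0,"claw":0}]'
python3 - <<'E'
from p import *
k=np.array([.5335,-.0535,.141])
st();plan(RK2,k-RK2@[0,0,.004])
E
```

```text
clock: 3.43
tcp_pos: [0.5096, -0.0432, 0.1995]
eef_rot: [2.739, -0.041, 1.544]
wrist_force: [-0.1, 0.4, -0.3]
grip_width: 0.0428
grasp_force: 0.0
3.4333 [ 0.5096 -0.0432  0.1995] [ 2.739 -0.041  1.544] F [-0.1  0.4 -0.3] w 0.0428 0.0 q [-0.4   0.37  2.04  0.47  0.41 -0.77]
rot [ 0.336 -0.067 -0.046] rows 1.5 shift now [-0.0595  0.0007  0.2949] shift after rot [-0.0498  0.0511  0.2922] rows 1.5
```

```bash
python3 -m handwheel '[{"wx":0.168,"wy":-0.034,"wz":-0.023,"tx":0,"ty":0,"tz":0,"claw":0},{"wx":0.168,"wy":-0.034,"wz":-0.023,"tx":0,"ty":0,"tz":0,"claw":0},{"wx":0,"wy":0,"wz":0,"tx":-0.05,"ty":0.051,"tz":0.06,"claw":0},{"wx":0,"wy":0,"wz":0,"tx":0,"ty":0,"tz":0,"claw":0},{"wx":0,"wy":0,"wz":0,"tx":0,"ty":0,"tz":0,"claw":0}]'
python3 - <<'E'
from p import *
k=np.array([.5335,-.0535,.141])
st();plan(RK2,k-RK2@[0,0,.004])
E
```

```text
clock: 3.85
tcp_pos: [0.5205, -0.0518, 0.1881]
eef_rot: [2.906, -0.009, 1.555]
wrist_force: [-0.5, 0.2, 0.1]
grip_width: 0.043
grasp_force: 0.0
3.85 [ 0.5205 -0.0518  0.1881] [ 2.906 -0.009  1.555] F [-0.5  0.2  0.1] w 0.043 0.0 q [-0.36  0.42  1.91  0.15  0.6  -0.46]
rot [ 0.016 -0.016 -0.005] rows 0.1 shift now [-0.0092  0.0085  0.2239] shift after rot [-0.0074  0.0103  0.2239] rows 1.1
```

```bash
python3 -m handwheel '[{"wx":0.016,"wy":-0.016,"wz":0,"tx":-0.008,"ty":0.01,"tz":0.08,"claw":0},{"wx":0,"wy":0,"wz":0,"tx":0,"ty":0,"tz":0.08,"claw":0},{"wx":0,"wy":0,"wz":0,"tx":0,"ty":0,"tz":0.064,"claw":0},{"wx":0,"wy":0,"wz":0,"tx":0,"ty":0,"tz":0,"claw":0},{"wx":0,"wy":0,"wz":0,"tx":0,"ty":0,"tz":0,"claw":1},{"wx":0,"wy":0,"wz":0,"tx":0,"ty":0,"tz":0,"claw":1},{"wx":0,"wy":0,"wz":0,"tx":0,"ty":0,"tz":0,"claw":1},{"wx":0,"wy":0,"wz":0,"tx":0,"ty":0,"tz":0,"claw":1},{"wx":0,"wy":0,"wz":0,"tx":0,"ty":0,"tz":0,"claw":1},{"wx":0,"wy":0,"wz":0,"tx":0,"ty":0,"tz":0,"claw":1}]' 50
python3 - <<'E'
from p import *
k=np.array([.5335,-.0535,.141])
st();plan(RK2,k-RK2@[0,0,.004])
a=.22
k0=k
for b in(.5,.8,1.1,1.4,1.7,1.95):
    k1=k+knob(b)-knob(.22);print(b,(RK2.T@(k1-k0)/.2).round(4)/2);k0=k1
E
```

```text
clock: 4.68
tcp_pos: [0.5328, -0.0534, 0.1455]
eef_rot: [2.915, 0.0, 1.554]
wrist_force: [-2.1, 2.0, 2.1]
grip_width: 0.017
grasp_force: 48.9
4.6833 [ 0.5328 -0.0534  0.1455] [2.915 0.    1.554] F [-2.1  2.   2.1] w 0.017 48.9 q [-0.35  0.51  1.91  0.15  0.51 -0.45]
rot [-0.001  0.002 -0.004] rows 0.0 shift now [-0.0005 -0.0016  0.0025] shift after rot [-0.0005 -0.0016  0.0025] rows 0.0
0.5 [-0.03485 -0.01115 -0.03435]
0.8 [-0.0468  -0.00815 -0.0251 ]
1.1 [-0.0525 -0.0035 -0.0108]
1.4 [-0.0535   0.00145  0.00445]
1.7 [-0.04975  0.00625  0.01925]
1.95 [-0.03535  0.0085   0.0262 ]
```

```bash
python3 -m handwheel '[{"wx":0,"wy":0,"wz":0,"tx":-0.035,"ty":-0.011,"tz":-0.0345,"claw":1},{"wx":0,"wy":0,"wz":0,"tx":-0.035,"ty":-0.011,"tz":-0.0345,"claw":1},{"wx":0,"wy":0,"wz":0,"tx":-0.047,"ty":-0.008,"tz":-0.025,"claw":1},{"wx":0,"wy":0,"wz":0,"tx":-0.047,"ty":-0.008,"tz":-0.025,"claw":1},{"wx":0,"wy":0,"wz":0,"tx":0,"ty":0,"tz":0,"claw":1}]' 50
python3 - <<'E'
from p import *
st();k=np.array([.5335,-.0535,.141])+knob(.8)-knob(.22);plan(RK2,k-RK2@[0,0,.004])
s=arm.snapshot("side");P=cloud(s)
cv2.imwrite("pics/s2.png",cv2.resize(s["img"][110:260,250:450],None,fx=4,fy=4))
E
```

```text
clock: 5.1
tcp_pos: [0.5197, -0.0883, 0.1673]
eef_rot: [2.914, 0.001, 1.551]
wrist_force: [-1.5, -0.1, -0.4]
grip_width: 0.0166
grasp_force: 49.5
5.1 [ 0.5197 -0.0883  0.1673] [2.914e+00 1.000e-03 1.551e+00] F [-1.5 -0.1 -0.4] w 0.0166 49.5 q [-0.43  0.46  1.91  0.17  0.56 -0.54]
rot [ 0.001  0.004 -0.008] rows 0.0 shift now [ 0.0117 -0.0035  0.0042] shift after rot [ 0.0117 -0.0035  0.0042] rows 0.1
```

View pics/s2.png

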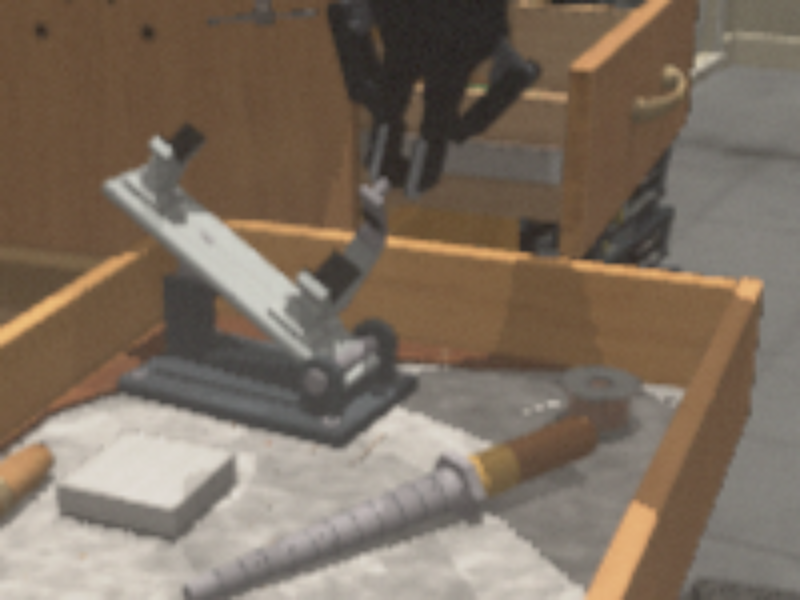

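The keeper has followed the fingers: its strap is raised at about (375,200) with the knob between the pads. I'll continue the arc.

```bash
python3 -m handwheel '[{"wx":0,"wy":0,"wz":0,"tx":-0.05,"ty":-0.0035,"tz":-0.011,"claw":1},{"wx":0,"wy":0,"wz":0,"tx":-0.05,"ty":-0.0035,"tz":-0.011,"claw":1},{"wx":0,"wy":0,"wz":0,"tx":-0.0535,"ty":0.0015,"tz":0.0045,"claw":1},{"wx":0,"wy":0,"wz":0,"tx":-0.0535,"ty":0.0015,"tz":0.0045,"claw":1},{"wx":0,"wy":0,"wz":0,"tx":-0.05,"ty":0.006,"tz":0.019,"claw":1},{"wx":0,"wy":0,"wz":0,"tx":-0.05,"ty":0.006,"tz":0.019,"claw":1},{"wx":0,"wy":0,"wz":0,"tx":-0.03,"ty":0.008,"tz":0.025,"claw":1},{"wx":0,"wy":0,"wz":0,"tx":-0.02,"ty":0.005,"tz":0.017,"claw":1},{"wx":0,"wy":0,"wz":0,"tx":0,"ty":0,"tz":0,"claw":1}]' 50
python3 - <<'E'
from p import *
st();o=arm.observe();R=Ro.from_euler("xyz",o["eef_rot"]).as_matrix();l=Rs.T@(o["tcp_pos"]+R@[0,0,.004]-seat);print(l,"angle",np.arctan2(l[2]-.012,l[1]+.036)-np.arctan2(28.5,66))
E
```

```text
clock: 5.9
tcp_pos: [0.5263, -0.1589, 0.1537]
eef_rot: [2.915, 0.001, 1.553]
wrist_force: [-0.5, 0.9, 1.0]
grip_width: 0.0002
grasp_force: 0.0
5.9 [ 0.5263 -0.1589  0.1537] [2.915e+00 1.000e-03 1.553e+00] F [-0.5  0.9  1. ] w 0.0002 0.0 q [-0.56  0.51  1.86  0.21  0.58 -0.7 ]
[-0.01114876 -0.08369908  0.06447566] angle 1.9009165596412372
```

The grip slipped off somewhere on the arc. I'll look at where the keeper stands.

```bash
python3 - <<'E'
from p import *
s=arm.snapshot("side");t=arm.snapshot("top")
for a in(.9,1.1,1.3,1.5,1.7,1.9): print(a,proj(s,knob(a)).round(),proj(t,knob(a)).round())
a=cv2.resize(s["img"][110:210,310:430],None,fx=4,fy=4);b=cv2.resize(t["img"][120:220,345:440],None,fx=4,fy=4)
cv2.imwrite("pics/c2.png",np.hstack([a,b])[:, :800])
E
```

```text
0.9 [[351. 150.]] [[402. 184.]]
1.1 [[355. 148.]] [[409. 184.]]
1.3 [[357. 147.]] [[416. 184.]]
1.5 [[359. 146.]] [[422. 184.]]
1.7 [[360. 147.]] [[428. 183.]]
1.9 [[361. 149.]] [[433. 182.]]
```

View pics/c2.png

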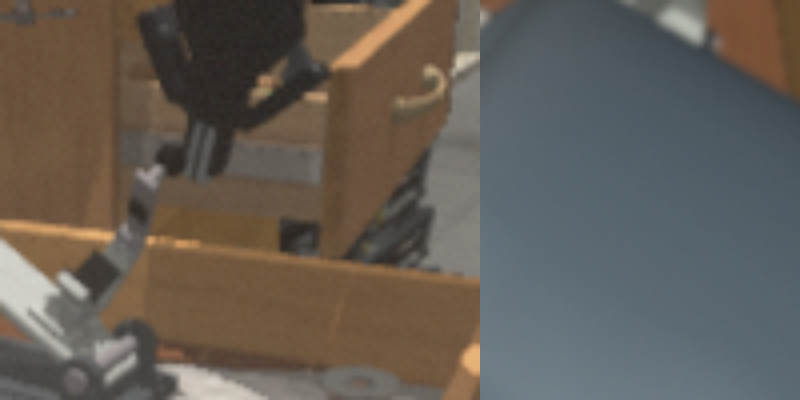

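The knob is at side pixel (353,149), which means the keeper is at about 1.05 rad, with the empty fingers beyond it. I'll push it the rest of the way with closed fingers on the strap's inner side.

```bash
python3 - <<'E'
from p import *
o=arm.observe();p0=o["tcp_pos"];f=RK2@[0,0,.012]
W=[p0+Rs@[0,0,.055]]+[seat+Rs@np.array([-.011,y,z])-f for y,z in((.02,.125),(.02,.066),(-.037,.066))]
for w in W: print((RK2.T@(w-p0)/.2).round(3), w.round(3));p0=w
E
```

```text
[-0.    -0.085 -0.262] [ 0.497 -0.157  0.201]
[ 0.513 -0.006 -0.064] [ 0.495 -0.055  0.214]
[0.    0.091 0.281] [ 0.525 -0.055  0.163]
[-0.285  0.     0.   ] [ 0.525 -0.112  0.163]
```

```bash
python3 -m handwheel '[{"wx":0,"wy":0,"wz":0,"tx":0,"ty":-0.042,"tz":-0.13,"claw":1},{"wx":0,"wy":0,"wz":0,"tx":0,"ty":-0.043,"tz":-0.13,"claw":1},{"wx":0,"wy":0,"wz":0,"tx":0.17,"ty":-0.002,"tz":-0.022,"claw":1},{"wx":0,"wy":0,"wz":0,"tx":0.17,"ty":-0.002,"tz":-0.022,"claw":1},{"wx":0,"wy":0,"wz":0,"tx":0.173,"ty":-0.002,"tz":-0.02,"claw":1},{"wx":0,"wy":0,"wz":0,"tx":0,"ty":0,"tz":0,"claw":1},{"wx":0,"wy":0,"wz":0,"tx":0,"ty":0,"tz":0,"claw":1}]'
python3 - <<'E'
from p import *
st();p0=arm.observe()["tcp_pos"];f=RK2@[0,0,.012]
plan(RK2,p0)
s=arm.snapshot("side");t=arm.snapshot("top")
for n,q in(("s",s),("t",t)):
    P=cloud(q).reshape(-1,3);im=q["img"].max(-1).ravel();l=(P-seat)@Rs
    m=(im<70)&(abs(l[:,0]+.011)<.018)&(l[:,1]<.01)&(l[:,1]>-.11)&(l[:,2]>.05)&(l[:,2]<.105);print(n,m.sum(),np.median(l[m],0))
    m=(abs(l[:,0]+.011)<.018)&(l[:,1]<.02)&(l[:,1]>-.11)&(l[:,2]>.03)&(l[:,2]<.07);print(n,m.sum(),np.median(l[m],0))
    
W=[seat+Rs@np.array([-.011,y,z])-f for y,z in((.02,.066),(-.037,.066))]
for w in W: print((RK2.T@(w-p0)/.2).round(3), w.round(3));p0=w
E
```

```text
clock: 6.58
tcp_pos: [0.4948, -0.0525, 0.2139]
eef_rot: [2.914, 0.001, 1.558]
wrist_force: [1.0, 1.0, -0.2]
grip_width: 0.0001
grasp_force: 0.0
6.5833 [ 0.4948 -0.0525  0.2139] [2.914e+00 1.000e-03 1.558e+00] F [ 1.   1.  -0.2] w 0.0001 0.0 q [-0.38  0.35  1.94  0.13  0.65 -0.46]
rot [0.001 0.001 0.005] rows 0.0 shift now [0. 0. 0.] shift after rot [0. 0. 0.] rows 0.0
s 49 [-0.01356314 -0.01473412  0.08578536]
s 58 [-0.01331359 -0.01292178  0.05126647]
t 0 [nan nan nan]
t 0 [nan nan nan]
[-0.011  0.092  0.283] [ 0.525 -0.055  0.163]
[-0.285  0.     0.   ] [ 0.525 -0.112  0.163]
  return _methods._mean(a, axis=axis, dtype=dtype,
  ret = um.true_divide(
```

```bash
python3 -m handwheel '[{"wx":0,"wy":0,"wz":0,"tx":0.03,"ty":0.03,"tz":0.094,"claw":1},{"wx":0,"wy":0,"wz":0,"tx":0,"ty":0.031,"tz":0.094,"claw":1},{"wx":0,"wy":0,"wz":0,"tx":0,"ty":0.031,"tz":0.095,"claw":1},{"wx":0,"wy":0,"wz":0,"tx":-0.05,"ty":0,"tz":0,"claw":1},{"wx":0,"wy":0,"wz":0,"tx":-0.05,"ty":0,"tz":0,"claw":1},{"wx":0,"wy":0,"wz":0,"tx":-0.05,"ty":0,"tz":0,"claw":1},{"wx":0,"wy":0,"wz":0,"tx":-0.05,"ty":0,"tz":0,"claw":1},{"wx":0,"wy":0,"wz":0,"tx":-0.05,"ty":0,"tz":0,"claw":1},{"wx":0,"wy":0,"wz":0,"tx":-0.05,"ty":0,"tz":0,"claw":1},{"wx":0,"wy":0,"wz":0,"tx":-0.03,"ty":0,"tz":0,"claw":1},{"wx":0,"wy":0,"wz":0,"tx":0,"ty":0,"tz":0,"claw":1}]'
python3 - <<'E'
from p import *
st();o=arm.observe();print("seat",Rs.T@(o["tcp_pos"]-seat))
for n in("side",):
    q=arm.snapshot(n);P=cloud(q).reshape(-1,3);im=q["img"].max(-1).ravel();l=(P-seat)@Rs
    m=(abs(l[:,0]+.011)<.02)&(l[:,1]<.02)&(l[:,1]>-.12)&(l[:,2]>.015)&(l[:,2]<.11);print(m.sum(),np.c_[l[m],im[m]][::8].round(3).tolist())
E
```

```text
clock: 7.6
tcp_pos: [0.5254, -0.1174, 0.1625]
eef_rot: [2.914, 0.002, 1.552]
wrist_force: [0.3, -0.1, -0.4]
grip_width: 0.0
grasp_force: 0.0
7.6 [ 0.5254 -0.1174  0.1625] [2.914e+00 2.000e-03 1.552e+00] F [ 0.3 -0.1 -0.4] w 0.0 0.0 q [-0.48  0.49  1.89  0.18  0.57 -0.61]
seat [-0.00665535 -0.04213985  0.07657843]
364 [[0.009, -0.048, 0.107, 47.0], [0.009, -0.031, 0.102, 46.0], [0.003, -0.038, 0.102, 46.0], [-0.008, -0.033, 0.109, 47.0], [-0.006, -0.03, 0.105, 47.0], [0.001, -0.031, 0.096, 78.0], [-0.013, -0.039, 0.105, 46.0], [-0.005, -0.034, 0.097, 65.0], [0.009, -0.035, 0.082, 69.0], [-0.008, -0.036, 0.096, 52.0], [0.0, -0.033, 0.087, 85.0], [-0.015, -0.039, 0.097, 45.0], [-0.004, -0.031, 0.088, 60.0], [-0.015, -0.052, 0.09, 48.0], [-0.005, -0.033, 0.085, 66.0], [-0.017, -0.051, 0.088, 59.0], [-0.003, -0.029, 0.081, 86.0], [-0.016, -0.042, 0.088, 46.0], [0.003, -0.037, 0.071, 58.0], [-0.014, -0.039, 0.084, 51.0], [-0.019, -0.087, 0.072, 71.0], [-0.012, -0.037, 0.079, 76.0], [-0.018, -0.077, 0.072, 45.0], [-0.01, -0.033, 0.076, 87.0], [-0.019, -0.062, 0.074, 69.0], [-0.009, -0.033, 0.072, 68.0], [-0.019, -0.061, 0.071, 59.0], [-0.012, -0.034, 0.071, 90.0], [-0.008, -0.031, 0.065, 95.0], [-0.022, -0.043, 0.073, 57.0], [-0.02, -0.037, 0.07, 54.0], [-0.018, -0.043, 0.063, 79.0], [-0.015, -0.051, 0.055, 77.0], [-0.015, -0.05, 0.052, 58.0], [-0.016, -0.051, 0.049, 56.0], [-0.015, -0.05, 0.045, 51.0], [-0.015, -0.049, 0.042, 52.0], [-0.014, -0.049, 0.038, 48.0], [-0.016, -0.047, 0.037, 75.0], [-0.015, -0.046, 0.034, 92.0], [-0.014, -0.045, 0.03, 92.0], [-0.013, -0.048, 0.024, 94.0], [-0.011, -0.044, 0.021, 106.0], [-0.011, -0.034, 0.021, 161.0], [-0.012, -0.033, 0.019, 174.0], [-0.017, -0.035, 0.019, 166.0]]
```

The keeper now reads about 1.9 rad, with the knob at seat y −0.085. Next is the mandrel.

```bash
cat >> p.py <<'E'
md=np.array([.4429,.8966,-.061]);md/=np.linalg.norm(md);mo=np.array([.4307,.0093,.0175])
zz=np.array([0,0,-1.]);zz-=zz@md*md;zz/=np.linalg.norm(zz);RM=np.c_[md,np.cross(zz,md),zz]
gm=mo+.055*md-.009*zz
E
python3 -m handwheel '[{"wx":0,"wy":0,"wz":0,"tx":0.05,"ty":0,"tz":0,"claw":1},{"wx":0,"wy":0,"wz":0,"tx":0.05,"ty":-0.03,"tz":-0.15,"claw":0},{"wx":0,"wy":0,"wz":0,"tx":0.1,"ty":-0.05,"tz":-0.15,"claw":-0.3},{"wx":0,"wy":0,"wz":0,"tx":0.1,"ty":-0.05,"tz":-0.1,"claw":-0.3},{"wx":0,"wy":0,"wz":0,"tx":0,"ty":0,"tz":0,"claw":-0.3},{"wx":0,"wy":0,"wz":0,"tx":0,"ty":0,"tz":0,"claw":-0.3}]'
python3 - <<'E'
from p import *
st();print(gm);plan(RM,gm+[0,0,.12])
E
```

```text
clock: 8.15
tcp_pos: [0.4824, -0.0528, 0.2358]
eef_rot: [2.912, 0.002, 1.557]
wrist_force: [-0.4, -0.9, 0.3]
grip_width: 0.0552
grasp_force: 0.0
8.15 [ 0.4824 -0.0528  0.2358] [2.912e+00 2.000e-03 1.557e+00] F [-0.4 -0.9  0.3] w 0.0552 0.0 q [-0.39  0.29  1.94  0.13  0.7  -0.46]
[0.45525636 0.05901153 0.02313461]
rot [ 0.458 -0.207  0.833] rows 4.1 shift now [ 0.5583 -0.2452  0.4171] shift after rot [ 0.4686 -0.3695  0.4354] rows 3.7
```

```bash
python3 -m handwheel '[{"wx":0.0916,"wy":-0.0414,"wz":0.1666,"tx":0,"ty":0,"tz":0,"claw":-0.3},{"wx":0.0916,"wy":-0.0414,"wz":0.1666,"tx":0,"ty":0,"tz":0,"claw":-0.3},{"wx":0.0916,"wy":-0.0414,"wz":0.1666,"tx":0,"ty":0,"tz":0,"claw":-0.3},{"wx":0.0916,"wy":-0.0414,"wz":0.1666,"tx":0,"ty":0,"tz":0,"claw":-0.3},{"wx":0.0916,"wy":-0.0414,"wz":0.1666,"tx":0,"ty":0,"tz":0,"claw":-0.3},{"wx":0,"wy":0,"wz":0,"tx":0.117,"ty":-0.092,"tz":0.109,"claw":-0.3},{"wx":0,"wy":0,"wz":0,"tx":0.117,"ty":-0.092,"tz":0.109,"claw":-0.3},{"wx":0,"wy":0,"wz":0,"tx":0.117,"ty":-0.092,"tz":0.109,"claw":-0.3},{"wx":0,"wy":0,"wz":0,"tx":0.117,"ty":-0.092,"tz":0.109,"claw":-0.3},{"wx":0,"wy":0,"wz":0,"tx":0,"ty":0,"tz":0,"claw":-0.3},{"wx":0,"wy":0,"wz":0,"tx":0,"ty":0,"tz":0,"claw":-0.3}]'
python3 - <<'E'
from p import *
st();plan(RM,gm)
E
```

```text
clock: 9.07
tcp_pos: [0.4548, 0.0585, 0.14]
eef_rot: [-3.135, 0.063, 1.113]
wrist_force: [0.5, -0.4, 0.5]
grip_width: 0.0555
grasp_force: 0.0
9.0667 [0.4548 0.0585 0.14  ] [-3.135  0.063  1.113] F [ 0.5 -0.4  0.5] w 0.0555 0.0 q [-0.08  0.51  1.92 -0.08  0.75  0.44]
rot [-0.013  0.003  0.001] rows 0.1 shift now [0.04   0.005  0.5831] shift after rot [0.039  0.001  0.5832] rows 2.9
```

```bash
python3 -m handwheel '[{"wx":-0.013,"wy":0,"wz":0,"tx":0.02,"ty":0.001,"tz":0.15,"claw":-0.3},{"wx":0,"wy":0,"wz":0,"tx":0.019,"ty":0,"tz":0.15,"claw":-0.3},{"wx":0,"wy":0,"wz":0,"tx":0,"ty":0,"tz":0.13,"claw":-0.3},{"wx":0,"wy":0,"wz":0,"tx":0,"ty":0,"tz":0.09,"claw":-0.3},{"wx":0,"wy":0,"wz":0,"tx":0,"ty":0,"tz":0.06,"claw":-0.3},{"wx":0,"wy":0,"wz":0,"tx":0,"ty":0,"tz":0,"claw":-0.3},{"wx":0,"wy":0,"wz":0,"tx":0,"ty":0,"tz":0,"claw":1},{"wx":0,"wy":0,"wz":0,"tx":0,"ty":0,"tz":0,"claw":1},{"wx":0,"wy":0,"wz":0,"tx":0,"ty":0,"tz":0,"claw":1},{"wx":0,"wy":0,"wz":0,"tx":0,"ty":0,"tz":0,"claw":1},{"wx":0,"wy":0,"wz":0,"tx":0,"ty":0,"tz":0,"claw":1},{"wx":0,"wy":0,"wz":0,"tx":0,"ty":0,"tz":0,"claw":1}]' 70
python3 - <<'E'
from p import *
st();plan(RM,gm)
E
```

```text
clock: 10.07
tcp_pos: [0.4572, 0.0575, 0.027]
eef_rot: [3.136, 0.06, 1.11]
wrist_force: [-0.9, -2.0, 7.1]
grip_width: 0.0191
grasp_force: 68.7
10.0667 [0.4572 0.0575 0.027 ] [3.136 0.06  1.11 ] F [-0.9 -2.   7.1] w 0.0191 68.7 q [-0.08  0.74  1.97 -0.14  0.45  0.5 ]
rot [ 0.011 -0.001 -0.004] rows 0.1 shift now [ 0.0038 -0.0121  0.0192] shift after rot [ 0.0038 -0.012   0.0193] rows 0.1
```

```bash
python3 -m handwheel '[{"wx":0,"wy":0,"wz":0,"tx":0,"ty":0,"tz":-0.05,"claw":1},{"wx":0,"wy":0,"wz":0,"tx":0,"ty":0,"tz":-0.12,"claw":1},{"wx":0,"wy":0,"wz":0,"tx":0,"ty":0,"tz":-0.17,"claw":1},{"wx":0,"wy":0,"wz":0,"tx":0,"ty":0,"tz":-0.17,"claw":1},{"wx":0,"wy":0,"wz":0,"tx":0,"ty":0,"tz":-0.17,"claw":1},{"wx":0,"wy":0,"wz":0,"tx":0,"ty":0,"tz":-0.17,"claw":1},{"wx":0,"wy":0,"wz":0,"tx":0,"ty":0,"tz":-0.12,"claw":1},{"wx":0,"wy":0,"wz":0,"tx":0,"ty":0,"tz":0,"claw":1},{"wx":0,"wy":0,"wz":0,"tx":0,"ty":0,"tz":0,"claw":1}]' 70
cat > meas.py <<'E'
from p import *
from scipy.optimize import least_squares
def rad(x): return np.where(x<0,.013,np.where(x<8e-3,.0182,.0125-(x-.008)*.006/.17))
def meas(o0,d0,tcpR=None,views=("side","top"),sh=False):
    Q=[]
    for n in views:
        s=arm.snapshot(n);P=cloud(s).reshape(-1,3);P=P[np.isfinite(P).all(1)]
        x=(P-o0)@d0;r=np.linalg.norm(P-o0-np.outer(x,d0),axis=1)
        m=(x>-.1)&(x<.185)&(r<.028)&~((x>.02)&(x<.09));Q.append(P[m]);print(n,m.sum())
    Q=np.vstack(Q)
    a=np.cross(d0,[0,0,1]);a/=np.linalg.norm(a);b=np.cross(a,d0)
    def f(p):
        o=o0+p[0]*a+p[1]*b;d=d0+p[2]*a+p[3]*b;d/=np.linalg.norm(d);x=(Q-o)@d-p[4]
        r=np.linalg.norm(Q-o-np.outer((Q-o)@d,d),axis=1)
        return np.maximum(np.abs(r-rad(x)),0)*np.sign(r-rad(x))
    best=None
    for s0 in(-.008,-.004,0,.004,.008):
        r=least_squares(f,[0,0,0,0,s0],loss="soft_l1",f_scale=.002,diff_step=1e-3)
        if best is None or r.cost<best.cost:best=r
    p=best.x;d=d0+p[2]*a+p[3]*b;d/=np.linalg.norm(d);o=o0+p[0]*a+p[1]*b+p[4]*d
    x=(Q-o)@d;print("p",p.round(4),"cost",best.cost,"x ext",np.percentile(x,[.5,99.5]).round(4))
    return o,d
E
python3 - <<'E'
from meas import *
st();o=arm.observe();R=Ro.from_euler("xyz",o["eef_rot"]).as_matrix();t=o["tcp_pos"]
# predicted from grasp
Rg=Ro.from_euler("xyz",[3.136,.06,1.11]).as_matrix();tg=np.array([.4572,.0575,.027])
d=R@Rg.T@md;oo=t+R@Rg.T@(mo-tg)
m0,m1=meas(oo,d);print("tool frame origin",R.T@(m0-t),"pred",R.T@(oo-t),"dir",R.T@m1,"pred",R.T@d)
E
```

```text
clock: 10.82
tcp_pos: [0.4612, 0.069, 0.2204]
eef_rot: [3.135, 0.059, 1.109]
wrist_force: [-0.6, -0.6, -6.0]
grip_width: 0.0194
grasp_force: 69.9
10.8167 [0.4612 0.069  0.2204] [3.135 0.059 1.109] F [-0.6 -0.6 -6. ] w 0.0194 69.9 q [-0.06  0.37  1.83 -0.07  0.95  0.45]
side 965
top 555
p [ 0.0028 -0.0011 -0.      0.0104 -0.0024] cost 0.0015413977942494621 x ext [-0.0891  0.1778]
tool frame origin [-0.05668509  0.00037525  0.01386647] pred [-0.05428766 -0.00237476  0.01276522] dir [ 0.99995329 -0.00192994 -0.00947013] pred [ 9.99997624e-01 -1.97997738e-03  9.11987000e-04]
```

```bash
cat >> p.py <<'E'
oT=np.array([-.0557,.0002,.0135]);dT=np.array([1,-.002,-.0095]);dT/=np.linalg.norm(dT)
Rq=Ro.from_euler("zy",[0.002,-0.0095]).as_matrix()
RPl=RP@Rq
def place(x,z,y=0): return seat+Rs@np.array([x,y,z])-RPl@oT
E
python3 - <<'E'
from p import *
print(Rs.T@(RPl@dT), place(.012,.01),place(.012,.09));
t=arm.observe()["tcp_pos"];plan(RPl,t);plan(RPl,place(.012,.09))
E
```

```text
[ 1.00000000e+00 -2.66653994e-09 -3.04774420e-07] [ 0.61748945 -0.07650131  0.15494332] [ 0.57629461 -0.07588334  0.22351885]
rot [-0.505  1.011  2.121] rows 10.2 shift now [0. 0. 0.] shift after rot [0. 0. 0.] rows 0.0
rot [-0.505  1.011  2.121] rows 10.2 shift now [-0.3884  0.8458 -0.0031] shift after rot [0.5288 0.7136 0.2782] rows 4.7
```

```bash
python3 -m handwheel '[{"wx":0,"wy":0,"wz":0,"tx":0,"ty":0,"tz":-0.12,"claw":1},{"wx":0,"wy":0,"wz":0,"tx":0,"ty":0,"tz":-0.13,"claw":1}]'
python3 -m handwheel '[{"wx":-0.042,"wy":0.0843,"wz":0.1768,"tx":0,"ty":0,"tz":0,"claw":1},{"wx":-0.042,"wy":0.0843,"wz":0.1768,"tx":0,"ty":0,"tz":0,"claw":1},{"wx":-0.042,"wy":0.0843,"wz":0.1768,"tx":0,"ty":0,"tz":0,"claw":1},{"wx":-0.042,"wy":0.0843,"wz":0.1768,"tx":0,"ty":0,"tz":0,"claw":1},{"wx":-0.042,"wy":0.0843,"wz":0.1768,"tx":0,"ty":0,"tz":0,"claw":1},{"wx":-0.042,"wy":0.0843,"wz":0.1768,"tx":0,"ty":0,"tz":0,"claw":1},{"wx":-0.042,"wy":0.0843,"wz":0.1768,"tx":0,"ty":0,"tz":0,"claw":1},{"wx":-0.042,"wy":0.0843,"wz":0.1768,"tx":0,"ty":0,"tz":0,"claw":1},{"wx":-0.042,"wy":0.0843,"wz":0.1768,"tx":0,"ty":0,"tz":0,"claw":1},{"wx":-0.042,"wy":0.0843,"wz":0.1768,"tx":0,"ty":0,"tz":0,"claw":1},{"wx":-0.042,"wy":0.0843,"wz":0.1768,"tx":0,"ty":0,"tz":0,"claw":1},{"wx":-0.042,"wy":0.0843,"wz":0.1768,"tx":0,"ty":0,"tz":0,"claw":1}]'
python3 - <<'E'
from p import *
st();plan(RPl,place(.012,.09))
E
```

```text
clock: 11.08
tcp_pos: [0.459, 0.0715, 0.2658]
eef_rot: [-3.135, 0.065, 1.109]
wrist_force: [1.0, 1.0, -5.3]
grip_width: 0.0189
grasp_force: 70.1
clock: 12.08
tcp_pos: [0.4595, 0.0715, 0.2661]
eef_rot: [-3.137, -0.528, -0.024]
wrist_force: [0.7, -0.8, -5.8]
grip_width: 0.0188
grasp_force: 70.1
12.0833 [0.4595 0.0715 0.2661] [-3.137 -0.528 -0.024] F [ 0.7 -0.8 -5.8] w 0.0188 70.1 q [-0.12  0.16  2.15  0.17  0.31  1.32]
rot [ 0.     0.006 -0.011] rows 0.1 shift now [0.412  0.7247 0.4841] shift after rot [0.4063 0.7271 0.4853] rows 4.8
```

```bash
python3 -m handwheel '[{"wx":0,"wy":0.006,"wz":-0.011,"tx":0.068,"ty":0.121,"tz":0.081,"claw":1},{"wx":0,"wy":0,"wz":0,"tx":0.068,"ty":0.121,"tz":0.081,"claw":1},{"wx":0,"wy":0,"wz":0,"tx":0.068,"ty":0.121,"tz":0.081,"claw":1},{"wx":0,"wy":0,"wz":0,"tx":0.068,"ty":0.121,"tz":0.081,"claw":1},{"wx":0,"wy":0,"wz":0,"tx":0.068,"ty":0.121,"tz":0.081,"claw":1},{"wx":0,"wy":0,"wz":0,"tx":0.068,"ty":0.121,"tz":0.081,"claw":1},{"wx":0,"wy":0,"wz":0,"tx":0,"ty":0,"tz":0,"claw":1},{"wx":0,"wy":0,"wz":0,"tx":0,"ty":0,"tz":0,"claw":1},{"wx":0,"wy":0,"wz":0,"tx":0,"ty":0,"tz":0,"claw":1}]'
python3 - <<'E'
from meas import *
st();plan(RPl,place(.012,.03));o=arm.observe();R=Ro.from_euler("xyz",o["eef_rot"]).as_matrix();t=o["tcp_pos"]
m0,m1=meas(t+R@oT,R@dT);print("tool",R.T@(m0-t),R.T@m1,"seat",Rs.T@(m0-seat),Rs.T@m1)
m0,m1=meas(t+R@oT,R@dT,views=("side",));print("tool",R.T@(m0-t),R.T@m1)
E
```

```text
clock: 12.83
tcp_pos: [0.5779, -0.0744, 0.2245]
eef_rot: [-3.139, -0.531, -0.013]
wrist_force: [-0.0, 0.8, -5.8]
grip_width: 0.0187
grasp_force: 70.3
12.8333 [ 0.5779 -0.0744  0.2245] [-3.139 -0.531 -0.013] F [-0.   0.8 -5.8] w 0.0187 70.3 q [-0.42  0.39  1.94  0.59  0.37  0.66]
rot [-0.006  0.001  0.007] rows 0.0 shift now [-0.0063  0.0086  0.3003] shift after rot [-0.0065  0.0077  0.3004] rows 1.5
side 784
top 400
p [ 0.0015  0.0008 -0.0122 -0.0093  0.0001] cost 0.001222775274865708 x ext [-0.0911  0.1775]
tool [-0.055596    0.00171362  0.01274339] [ 9.99898666e-01 -1.42345045e-02 -1.92458836e-04] seat [ 0.01397431 -0.00015862  0.09083976] [ 0.99982166  0.0161184  -0.0098405 ]
side 780
p [ 0.0018  0.0022 -0.0098 -0.0074  0.0016] cost 0.0007108365724944625 x ext [-0.0916  0.1754]
tool [-0.05413432  0.00195191  0.01134381] [ 0.99992807 -0.01181898 -0.0020418 ]
```

```bash
python3 -m handwheel '[{"wx":0,"wy":0,"wz":0.007,"tx":-0.006,"ty":0.008,"tz":0.1,"claw":1},{"wx":0,"wy":0,"wz":0,"tx":0,"ty":0,"tz":0.1,"claw":1},{"wx":0,"wy":0,"wz":0,"tx":0,"ty":0,"tz":0.1,"claw":1},{"wx":0,"wy":0,"wz":0,"tx":0,"ty":0,"tz":0.05,"claw":1},{"wx":0,"wy":0,"wz":0,"tx":0,"ty":0,"tz":0.04,"claw":1},{"wx":0,"wy":0,"wz":0,"tx":0,"ty":0,"tz":0,"claw":1},{"wx":0,"wy":0,"wz":0,"tx":0,"ty":0,"tz":0,"claw":1}]'
python3 - <<'E'
from meas import *
st();plan(RPl,place(.012,.0));o=arm.observe();R=Ro.from_euler("xyz",o["eef_rot"]).as_matrix();t=o["tcp_pos"]
print("seat pred",Rs.T@(t+R@oT-seat),Rs.T@R@dT)
s=arm.snapshot("side");cv2.imwrite("pics/s3.png",cv2.resize(s["img"][100:250,260:460],None,fx=4,fy=4))
E
```

```text
clock: 13.57
tcp_pos: [0.6188, -0.0766, 0.1601]
eef_rot: [-3.141, -0.538, -0.014]
wrist_force: [-0.8, -0.6, -4.6]
grip_width: 0.0188
grasp_force: 70.3
13.5667 [ 0.6188 -0.0766  0.1601] [-3.141 -0.538 -0.014] F [-0.8 -0.6 -4.6] w 0.0188 70.3 q [-0.39  0.55  1.9   0.82  0.26  0.44]
rot [-0.002 -0.012  0.005] rows 0.1 shift now [-0.0184 -0.0003  0.0687] shift after rot [-0.018  -0.0003  0.0688] rows 0.4
seat pred [ 0.01581662 -0.00019304  0.01338844] [0.99997796 0.00242961 0.00617841]
```

View pics/s3.png

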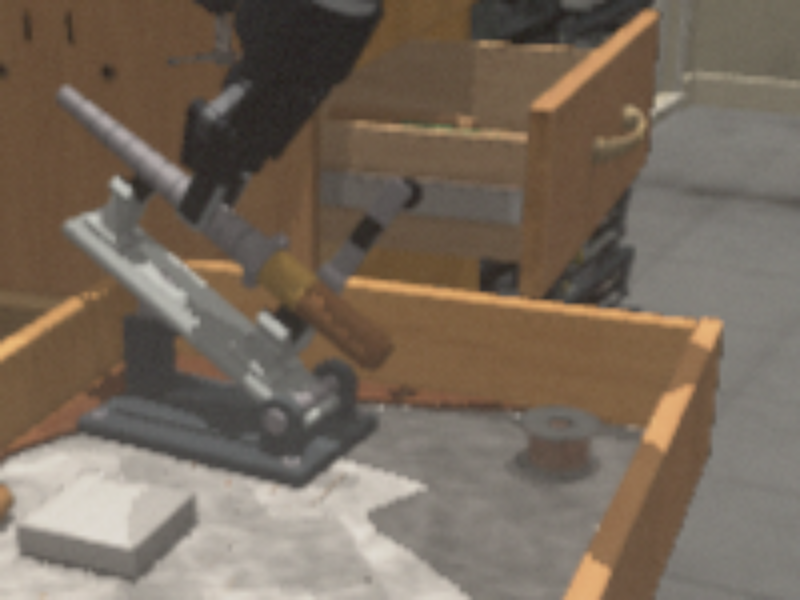

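The mandrel hangs above both saddles with its grip low, and the keeper lies back at (400,190). Lowering gently.

```bash
python3 -m handwheel '[{"wx":0,"wy":-0.012,"wz":0,"tx":-0.01,"ty":0,"tz":0.015,"claw":1},{"wx":0,"wy":0,"wz":0,"tx":0,"ty":0,"tz":0.015,"claw":1},{"wx":0,"wy":0,"wz":0,"tx":0,"ty":0,"tz":0.01,"claw":1},{"wx":0,"wy":0,"wz":0,"tx":0,"ty":0,"tz":0,"claw":1},{"wx":0,"wy":0,"wz":0,"tx":0,"ty":0,"tz":0,"claw":1}]'
python3 -m handwheel '[{"wx":0,"wy":0,"wz":0,"tx":0,"ty":0,"tz":0.007,"claw":1},{"wx":0,"wy":0,"wz":0,"tx":0,"ty":0,"tz":0.007,"claw":1},{"wx":0,"wy":0,"wz":0,"tx":0,"ty":0,"tz":0,"claw":1}]'
python3 - <<'E'
from p import *
st();plan(RPl,place(.012,.0));o=arm.observe();R=Ro.from_euler("xyz",o["eef_rot"]).as_matrix();t=o["tcp_pos"]
print("seat pred",Rs.T@(t+R@oT-seat),Rs.T@R@dT)
E
```

```text
clock: 14.03
tcp_pos: [0.6217, -0.0776, 0.1525]
eef_rot: [-3.141, -0.533, -0.015]
wrist_force: [-0.0, -0.9, -5.6]
grip_width: 0.0188
grasp_force: 70.3
clock: 14.28
tcp_pos: [0.6231, -0.0776, 0.1498]
eef_rot: [-3.141, -0.532, -0.015]
wrist_force: [0.2, 0.7, -6.2]
grip_width: 0.0188
grasp_force: 70.3
14.2833 [ 0.6231 -0.0776  0.1498] [-3.141 -0.532 -0.015] F [ 0.2  0.7 -6.2] w 0.0188 70.3 q [-0.38  0.58  1.89  0.84  0.25  0.43]
rot [-0.    -0.002  0.003] rows 0.0 shift now [-0.011  -0.0052  0.0136] shift after rot [-0.011  -0.0052  0.0136] rows 0.1
seat pred [ 0.01423071 -0.00113304  0.0026539 ] [9.99998333e-01 1.63714940e-03 8.08462176e-04]
```

```bash
for i in 1; do python3 -m handwheel '[{"wx":0,"wy":0,"wz":0,"tx":0,"ty":-0.003,"tz":0.006,"claw":1},{"wx":0,"wy":0,"wz":0,"tx":0,"ty":0,"tz":0.006,"claw":1},{"wx":0,"wy":0,"wz":0,"tx":0,"ty":0,"tz":0,"claw":1}]'; python3 -m handwheel '[{"wx":0,"wy":0,"wz":0,"tx":0,"ty":0,"tz":0.006,"claw":1},{"wx":0,"wy":0,"wz":0,"tx":0,"ty":0,"tz":0,"claw":1}]'; done
python3 - <<'E'
from p import *
o=arm.observe();R=Ro.from_euler("xyz",o["eef_rot"]).as_matrix();t=o["tcp_pos"]
print("seat pred",Rs.T@(t+R@oT-seat),Rs.T@R@dT,o["wrist_torque"])
E
```

```text
clock: 14.53
tcp_pos: [0.6241, -0.0772, 0.1483]
eef_rot: [3.142, -0.533, -0.016]
wrist_force: [-3.2, -0.2, -1.1]
grip_width: 0.019
grasp_force: 70.8
clock: 14.7
tcp_pos: [0.6242, -0.0772, 0.1482]
eef_rot: [3.141, -0.534, -0.016]
wrist_force: [-8.8, -1.0, 6.5]
grip_width: 0.0191
grasp_force: 71.9
seat pred [ 0.01430266 -0.00065094  0.00061198] [0.99999709 0.00108971 0.00215278] [-0.11058438  0.82792738 -0.15960005]
```

In contact. I'll ease off a little and slide it down the slope.

```bash
python3 -m handwheel '[{"wx":0,"wy":0,"wz":0,"tx":-0.01,"ty":0,"tz":-0.005,"claw":1},{"wx":0,"wy":0,"wz":0,"tx":-0.015,"ty":0,"tz":0,"claw":1},{"wx":0,"wy":0,"wz":0,"tx":-0.015,"ty":0,"tz":0,"claw":1},{"wx":0,"wy":0,"wz":0,"tx":-0.01,"ty":0,"tz":0,"claw":1},{"wx":0,"wy":0,"wz":0,"tx":0,"ty":0,"tz":0,"claw":1}]'
python3 -m handwheel '[{"wx":0,"wy":0,"wz":0,"tx":-0.008,"ty":0,"tz":0,"claw":1},{"wx":0,"wy":0,"wz":0,"tx":0,"ty":0,"tz":0,"claw":1}]'
python3 - <<'E'
from p import *
o=arm.observe();R=Ro.from_euler("xyz",o["eef_rot"]).as_matrix();t=o["tcp_pos"]
print("seat pred",Rs.T@(t+R@oT-seat),Rs.T@R@dT,"F seat",Rs.T@o["wrist_force"])
E
```

```text
clock: 15.12
tcp_pos: [0.6164, -0.0772, 0.1434]
eef_rot: [3.141, -0.534, -0.016]
wrist_force: [-0.5, 0.7, 1.9]
grip_width: 0.0189
grasp_force: 71.0
clock: 15.28
tcp_pos: [0.615, -0.0771, 0.1425]
eef_rot: [3.141, -0.534, -0.016]
wrist_force: [-0.3, 1.5, 2.5]
grip_width: 0.0188
grasp_force: 71.1
seat pred [ 0.00349816 -0.00076489  0.00043826] [0.99999575 0.0014423  0.00253246] F seat [0.98245231 1.45204084 2.34855996]
```

```bash
python3 -m handwheel '[{"wx":0,"wy":0,"wz":0,"tx":-0.006,"ty":0,"tz":0,"claw":1},{"wx":0,"wy":0,"wz":0,"tx":-0.004,"ty":0,"tz":0,"claw":1},{"wx":0,"wy":0,"wz":0,"tx":0,"ty":0,"tz":0,"claw":1}]'
python3 -m handwheel '[{"wx":0,"wy":0,"wz":0,"tx":-0.005,"ty":0,"tz":0,"claw":1},{"wx":0,"wy":0,"wz":0,"tx":0,"ty":0,"tz":0,"claw":1}]'
python3 - <<'E'
from p import *
o=arm.observe();R=Ro.from_euler("xyz",o["eef_rot"]).as_matrix();t=o["tcp_pos"]
print("seat pred",Rs.T@(t+R@oT-seat),Rs.T@R@dT,"F seat",Rs.T@o["wrist_force"])
E
```

```text
clock: 15.53
tcp_pos: [0.6129, -0.0771, 0.1411]
eef_rot: [3.141, -0.533, -0.016]
wrist_force: [-0.1, 0.1, 2.8]
grip_width: 0.0186
grasp_force: 71.1
clock: 15.7
tcp_pos: [0.6119, -0.077, 0.1405]
eef_rot: [3.141, -0.533, -0.015]
wrist_force: [0.9, -1.0, 2.0]
grip_width: 0.0188
grasp_force: 71.1
seat pred [-0.00021838 -0.00071963  0.00038568] [0.99999782 0.00162316 0.00131532] F seat [ 1.8307498  -0.94302288  1.28925245]
```

```bash
python3 -m handwheel '[{"wx":0,"wy":0,"wz":0,"tx":-0.006,"ty":0,"tz":0,"claw":1},{"wx":0,"wy":0,"wz":0,"tx":0,"ty":0,"tz":0,"claw":1}]'
python3 -m handwheel '[{"wx":0,"wy":0,"wz":0,"tx":-0.005,"ty":0,"tz":0,"claw":1},{"wx":0,"wy":0,"wz":0,"tx":0,"ty":0,"tz":0,"claw":1}]'
python3 - <<'E'
from p import *
o=arm.observe();R=Ro.from_euler("xyz",o["eef_rot"]).as_matrix();t=o["tcp_pos"]
print("seat pred",Rs.T@(t+R@oT-seat),Rs.T@R@dT,"F seat",Rs.T@o["wrist_force"])
E
```

```text
clock: 15.87
tcp_pos: [0.6114, -0.0771, 0.1402]
eef_rot: [3.141, -0.534, -0.015]
wrist_force: [2.3, 0.5, 3.1]
grip_width: 0.0188
grasp_force: 71.1
clock: 16.03
tcp_pos: [0.6114, -0.0771, 0.1402]
eef_rot: [3.141, -0.535, -0.015]
wrist_force: [4.4, 1.8, 4.7]
grip_width: 0.0189
grasp_force: 71.0
seat pred [-0.00078718 -0.00078683  0.00025566] [0.99999141 0.00174124 0.00376171] F seat [6.11081968 1.81669825 1.75896734]
```

The collar is against the low saddle. Releasing and backing off.

```bash
python3 -m handwheel '[{"wx":0,"wy":0,"wz":0,"tx":0,"ty":0,"tz":0,"claw":0},{"wx":0,"wy":0,"wz":0,"tx":0,"ty":0,"tz":0,"claw":0},{"wx":0,"wy":0,"wz":0,"tx":0,"ty":0,"tz":0,"claw":0},{"wx":0,"wy":0,"wz":0,"tx":0,"ty":0,"tz":0,"claw":0},{"wx":0,"wy":0,"wz":0,"tx":0,"ty":0,"tz":-0.1,"claw":0},{"wx":0,"wy":0,"wz":0,"tx":0,"ty":0,"tz":-0.15,"claw":0},{"wx":0,"wy":0,"wz":0,"tx":0,"ty":0,"tz":-0.15,"claw":0},{"wx":0,"wy":0,"wz":0,"tx":0,"ty":0,"tz":-0.15,"claw":0},{"wx":0,"wy":0,"wz":0,"tx":0,"ty":0,"tz":0,"claw":0},{"wx":0,"wy":0,"wz":0,"tx":0,"ty":0,"tz":0,"claw":0}]'
python3 - <<'E'
from meas import *
st();m0,m1=meas(seat,Rs[:,0]);print("seat",(Rs.T@(m0-seat)).round(4),(Rs.T@m1).round(4))
s=arm.snapshot("side");cv2.imwrite("pics/s4.png",cv2.resize(s["img"][100:250,260:460],None,fx=4,fy=4))
q=s;P=cloud(q).reshape(-1,3);im=q["img"].max(-1).ravel();l=(P-seat)@Rs
m=(im<60)&(abs(l[:,0]+.011)<.02)&(l[:,1]<-.06)&(l[:,1]>-.12)&(l[:,2]>.03)&(l[:,2]<.11);print(m.sum(),np.median(l[m],0))
for a in(1.7,1.8,1.9,1.95):print(a,proj(s,knob(a)))
E
```

```text
clock: 16.87
tcp_pos: [0.5537, -0.076, 0.2353]
eef_rot: [3.14, -0.534, -0.015]
wrist_force: [-0.5, 0.3, -0.2]
grip_width: 0.0428
grasp_force: 0.0
16.8667 [ 0.5537 -0.076   0.2353] [ 3.14  -0.534 -0.015] F [-0.5  0.3 -0.2] w 0.0428 0.0 q [-0.44  0.35  1.99  0.61  0.38  0.62]
side 850
top 519
p [ 0.0011 -0.001  -0.007  -0.0354  0.2035] cost 0.004562437183319669 x ext [-0.2949 -0.0276]
seat [ 0.2033  0.0003 -0.0082] [ 0.9993  0.007  -0.0354]
14 [-0.01673205 -0.08077589  0.07388616]
1.7 [[360.37169251 147.0624954 ]]
1.8 [[360.6841415  147.71003589]]
1.9 [[360.80615091 148.56385615]]
1.95 [[360.79653156 149.06422075]]
```

View pics/s4.png

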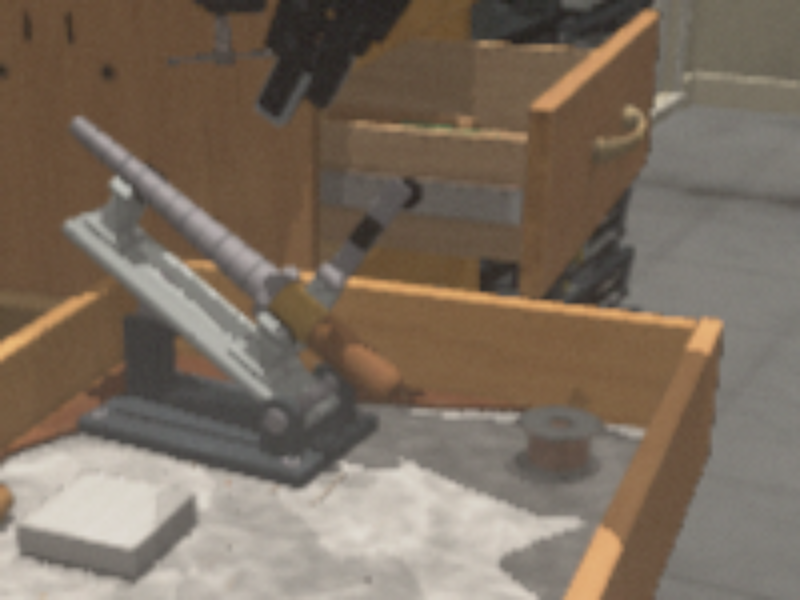

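The mandrel lies in both saddles with its collar at the low saddle, (290,290) in the crop, and the keeper is open. Next I'll confirm the seat fit and plan the closing push from the right.

```bash
python3 - <<'E'
from p import *
from scipy.optimize import least_squares
from meas import rad
s=arm.snapshot("side");P=cloud(s).reshape(-1,3);l=(P-seat)@Rs
m=(l[:,0]>-.1)&(l[:,0]<.185)&(np.hypot(l[:,1],l[:,2])<.025)&(l[:,2]>.004);q=l[m]
e=np.percentile(q[:,0],[.5,99.5])
k=(q[:,0]<-.025)|(q[:,0]>.012)
def f(p):
    return np.hypot(q[k,1]-p[0]-p[2]*q[k,0],q[k,2]-p[1]-p[3]*q[k,0])-rad(q[k,0])
r=least_squares(f,[0,0,0,0],loss="soft_l1",f_scale=.001);print(m.sum(),"ext",e,"y z sy sz",r.x.round(4))
c=q[np.hypot(q[:,1]-r.x[0],q[:,2]-r.x[1])>.0155];print("collar x",np.percentile(c[:,0],[5,50,95]))
t=arm.observe()["tcp_pos"];print("tcp seat",Rs.T@(t-seat))
for w in([-.011,-.125,.125],[-.011,-.125,.066]):
    w=seat+Rs@np.array(w);plan(RPl,w);print((RPl.T@(w-t)/.2).round(3));t=w
E
```

```text
607 ext [-0.09115388  0.1739387 ] y z sy sz [-0.0023  0.0008  0.0041  0.0028]
collar x [-0.02864002  0.00371014  0.11808845]
tcp seat [ 0.05339912 -0.00012245  0.1223267 ]
rot [-0.002  0.002  0.002] rows 0.0 shift now [-0.3217  0.6246 -0.0105] shift after rot [-0.3209  0.625  -0.0103] rows 3.5
[-0.321  0.625 -0.01 ]
rot [-0.002  0.002  0.002] rows 0.0 shift now [-0.3185  0.6249  0.2845] shift after rot [-0.3181  0.625   0.2847] rows 3.8
[ 0.003 -0.     0.295]
```

```bash
python3 -m handwheel '[{"wx":0,"wy":0,"wz":0,"tx":-0.08,"ty":0.125,"tz":-0.0025,"claw":1},{"wx":0,"wy":0,"wz":0,"tx":-0.08,"ty":0.125,"tz":-0.0025,"claw":1},{"wx":0,"wy":0,"wz":0,"tx":-0.08,"ty":0.125,"tz":-0.0025,"claw":1},{"wx":0,"wy":0,"wz":0,"tx":-0.08,"ty":0.125,"tz":-0.0025,"claw":1},{"wx":0,"wy":0,"wz":0,"tx":0,"ty":0.125,"tz":0,"claw":1},{"wx":0,"wy":0,"wz":0,"tx":0,"ty":0,"tz":0,"claw":1},{"wx":0,"wy":0,"wz":0,"tx":0,"ty":0,"tz":0,"claw":1}]'
python3 - <<'E'
from p import *
st();t=arm.observe()["tcp_pos"];print("tcp seat",Rs.T@(t-seat))
plan(RPl,seat+Rs@np.array([-.011,-.125,.066]))
E
```

```text
clock: 17.65
tcp_pos: [0.4961, -0.2016, 0.202]
eef_rot: [-3.14, -0.531, -0.019]
wrist_force: [-0.5, -0.4, 0.1]
grip_width: -0.0005
grasp_force: 0.0
17.65 [ 0.4961 -0.2016  0.202 ] [-3.14  -0.531 -0.019] F [-0.5 -0.4  0.1] w -0.0005 0.0 q [-0.79  0.4   2.05  0.91  0.46  0.02]
tcp seat [-0.01035453 -0.12681551  0.12486124]
rot [ 0.     0.    -0.002] rows 0.0 shift now [-0.0004 -0.0091  0.2943] shift after rot [-0.0004 -0.0091  0.2943] rows 1.5
```

```bash
python3 -m handwheel '[{"wx":0,"wy":0,"wz":0,"tx":0,"ty":0,"tz":0.1,"claw":1},{"wx":0,"wy":0,"wz":0,"tx":0,"ty":0,"tz":0.1,"claw":1},{"wx":0,"wy":0,"wz":0,"tx":0,"ty":0,"tz":0.094,"claw":1},{"wx":0,"wy":0,"wz":0,"tx":0,"ty":0,"tz":0,"claw":1}]'
python3 -m handwheel '[{"wx":0,"wy":0,"wz":0,"tx":0,"ty":-0.06,"tz":0,"claw":1},{"wx":0,"wy":0,"wz":0,"tx":0,"ty":-0.06,"tz":0,"claw":1},{"wx":0,"wy":0,"wz":0,"tx":0,"ty":-0.06,"tz":0,"claw":1},{"wx":0,"wy":0,"wz":0,"tx":0,"ty":-0.06,"tz":0,"claw":1},{"wx":0,"wy":0,"wz":0,"tx":0,"ty":-0.06,"tz":0,"claw":1},{"wx":0,"wy":0,"wz":0,"tx":0,"ty":0,"tz":0,"claw":1}]'
python3 - <<'E'
from p import *
st();t=arm.observe()["tcp_pos"];print("tcp seat",Rs.T@(t-seat))
s=arm.snapshot("side");cv2.imwrite("pics/s5.png",cv2.resize(s["img"][100:250,260:460],None,fx=4,fy=4))
E
```

```text
clock: 17.98
tcp_pos: [0.5262, -0.1984, 0.1496]
eef_rot: [-3.137, -0.529, -0.015]
wrist_force: [0.7, -0.4, 0.3]
grip_width: 0.0002
grasp_force: 0.0
clock: 18.48
tcp_pos: [0.5258, -0.1399, 0.1559]
eef_rot: [3.137, -0.536, -0.014]
wrist_force: [-14.9, -4.7, 24.4]
grip_width: -0.0
grasp_force: 13.7
18.4833 [ 0.5258 -0.1399  0.1559] [ 3.137 -0.536 -0.014] F [-14.9  -4.7  24.4] w -0.0 13.7 q [-0.62  0.51  2.09  1.27  0.3  -0.22]
tcp seat [-0.00944298 -0.0647128   0.07046691]
```

View pics/s5.png

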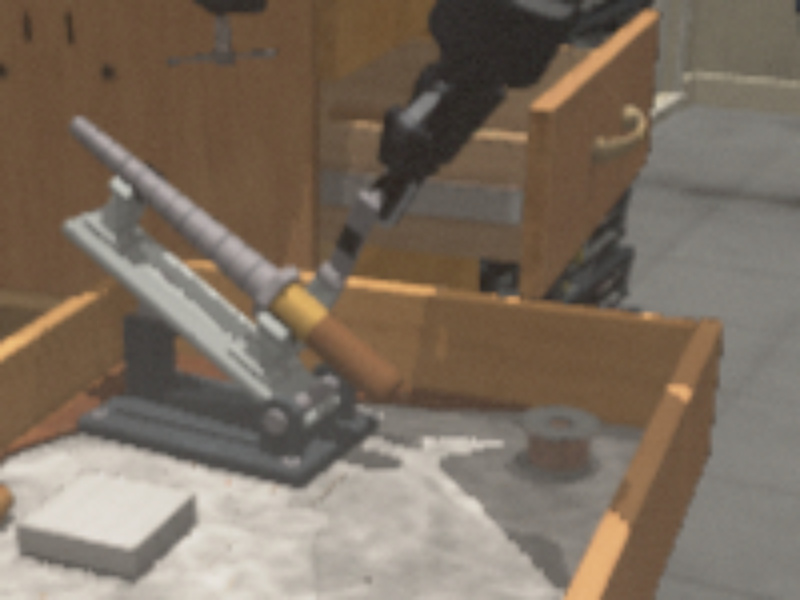

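The knob seems to be held under the finger knuckles, which gives the upward force on the tool. I'll back off, raise the tool so only the pads push, and follow the arc.

```bash
python3 -m handwheel '[{"wx":0,"wy":0,"wz":0,"tx":0,"ty":0.04,"tz":-0.01,"claw":1},{"wx":0,"wy":0,"wz":0,"tx":0,"ty":0.02,"tz":-0.06,"claw":1},{"wx":0,"wy":0,"wz":0,"tx":0,"ty":0,"tz":-0.06,"claw":1},{"wx":0,"wy":0,"wz":0,"tx":0,"ty":0,"tz":0,"claw":1},{"wx":0,"wy":0,"wz":0,"tx":0,"ty":0,"tz":0,"claw":1}]'
python3 - <<'E'
from p import *
st();t=arm.observe()["tcp_pos"];print("tcp seat",Rs.T@(t-seat));plan(RPl,seat+Rs@np.array([-.011,-.075,.09]))
s=arm.snapshot("side");P=cloud(s).reshape(-1,3);l=(P-seat)@Rs;im=s["img"].reshape(-1,3).astype(float);g=im.max(1)
m=(abs(l[:,0]+.011)<.014)&(l[:,1]>-.11)&(l[:,1]<.02)&(l[:,2]>.02)&(l[:,2]<.1)
for a,b in zip(l[m][::6],im[m][::6]):print(a.round(3),b)
E
```

```text
clock: 18.95
tcp_pos: [0.5133, -0.1515, 0.1757]
eef_rot: [3.141, -0.533, -0.014]
wrist_force: [0.1, -0.6, 1.1]
grip_width: 0.0002
grasp_force: 0.0
18.95 [ 0.5133 -0.1515  0.1757] [ 3.141 -0.533 -0.014] F [ 0.1 -0.6  1.1] w 0.0002 0.0 q [-0.66  0.45  2.09  1.11  0.35 -0.09]
tcp seat [-0.00982366 -0.07648847  0.09383324]
rot [-0.    -0.003  0.005] rows 0.0 shift now [-0.0057 -0.0074  0.0192] shift after rot [-0.0057 -0.0074  0.0192] rows 0.1
[ 0.    -0.069  0.098] [83. 92. 99.]
[ 0.002 -0.073  0.086] [ 86.  94. 102.]
[-0.013 -0.067  0.099] [42. 48. 51.]
[-0.01  -0.067  0.094] [44. 48. 51.]
[ 0.001 -0.071  0.081] [78. 84. 94.]
[-0.014 -0.063  0.096] [41. 44. 47.]
[-0.003 -0.04   0.09 ] [64. 76. 88.]
[-0.009 -0.065  0.088] [42. 46. 50.]
[-0.02  -0.072  0.094] [84. 86. 90.]
[-0.011 -0.037  0.095] [45. 48. 52.]
[-0.016 -0.068  0.089] [49. 51. 55.]
[-0.009 -0.035  0.09 ] [49. 53. 58.]
[-0.014 -0.064  0.086] [42. 45. 50.]
[-0.003 -0.04   0.081] [58. 65. 70.]
[-0.016 -0.037  0.092] [35. 41. 46.]
[-0.019 -0.073  0.084] [82. 85. 88.]
[-0.012 -0.035  0.086] [52. 55. 59.]
[-0.015 -0.071  0.078] [
[... 249 characters left out ...]
11 -0.019  0.078] [81. 84. 88.]
[-0.007 -0.021  0.072] [81. 83. 89.]
[-0.004 -0.023  0.065] [74. 84. 95.]
[-0.018 -0.019  0.077] [77. 80. 85.]
[-0.015 -0.019  0.072] [79. 81. 85.]
[-0.013 -0.023  0.066] [78. 80. 85.]
[-0.009 -0.028  0.057] [72. 75. 79.]
[-0.008 -0.026  0.055] [51. 52. 57.]
[-0.005 -0.027  0.048] [54. 63. 70.]
[-0.018 -0.026  0.059] [75. 81. 87.]
[-0.017 -0.026  0.055] [57. 58. 66.]
[-0.014 -0.027  0.049] [44. 47. 51.]
[-0.012 -0.031  0.043] [41. 43. 51.]
[-0.011 -0.031  0.039] [49. 54. 58.]
[-0.01  -0.034  0.033] [78. 80. 86.]
[-0.007 -0.039  0.026] [78. 80. 84.]
[-0.003 -0.036  0.02 ] [105. 119. 130.]
[-0.016 -0.036  0.031] [79. 81. 87.]
[-0.019 -0.039  0.029] [70. 84. 96.]
```

```bash
python3 -m handwheel '[{"wx":0,"wy":0,"wz":0,"tx":-0.005,"ty":-0.0575,"tz":0.019,"claw":1},{"wx":0,"wy":0,"wz":0,"tx":0,"ty":-0.048,"tz":0.002,"claw":1},{"wx":0,"wy":0,"wz":0,"tx":0,"ty":-0.048,"tz":0.003,"claw":1},{"wx":0,"wy":0,"wz":0,"tx":0,"ty":-0.05,"tz":0.015,"claw":1},{"wx":0,"wy":0,"wz":0,"tx":0,"ty":0,"tz":0,"claw":1}]'
python3 -m handwheel '[{"wx":0,"wy":0,"wz":0,"tx":0,"ty":-0.05,"tz":0.02,"claw":1},{"wx":0,"wy":0,"wz":0,"tx":0,"ty":-0.06,"tz":0.035,"claw":1},{"wx":0,"wy":0,"wz":0,"tx":0,"ty":-0.04,"tz":0.035,"claw":1},{"wx":0,"wy":0,"wz":0,"tx":0,"ty":0,"tz":0,"claw":1}]'
python3 - <<'E'
from p import *
st();t=arm.observe()["tcp_pos"];print("tcp seat",Rs.T@(t-seat))
s=arm.snapshot("side")
for a in np.arange(0,1.3,.1):print(a.round(1),proj(s,knob(a)).round(1).tolist(),end=" ")
cv2.imwrite("pics/s6.png",cv2.resize(s["img"][100:250,260:460],None,fx=4,fy=4))
E
```

```text
clock: 19.42
tcp_pos: [0.5166, -0.1089, 0.167]
eef_rot: [-3.139, -0.531, -0.014]
wrist_force: [0.4, 1.3, 0.5]
grip_width: -0.0001
grasp_force: 0.0
clock: 19.75
tcp_pos: [0.5267, -0.0802, 0.1514]
eef_rot: [-3.14, -0.531, -0.014]
wrist_force: [-0.3, 0.0, 0.6]
grip_width: -0.0001
grasp_force: 0.0
19.75 [ 0.5267 -0.0802  0.1514] [-3.14  -0.531 -0.014] F [-0.3  0.   0.6] w -0.0001 0.0 q [-0.49  0.51  2.12  1.44  0.24 -0.28]
tcp seat [-0.01179873 -0.0049368   0.06662914]
0.0 [[333.7, 168.4]] 0.1 [[335.6, 166.0]] 0.2 [[337.6, 163.6]] 0.3 [[339.6, 161.3]] 0.4 [[341.7, 159.1]] 0.5 [[343.7, 157.0]] 0.6 [[345.7, 155.0]] 0.7 [[347.7, 153.2]] 0.8 [[349.6, 151.6]] 0.9 [[351.4, 150.2]] 1.0 [[353.1, 149.0]] 1.1 [[354.6, 148.0]] 1.2 [[356.0, 147.2]]
```

View pics/s6.png

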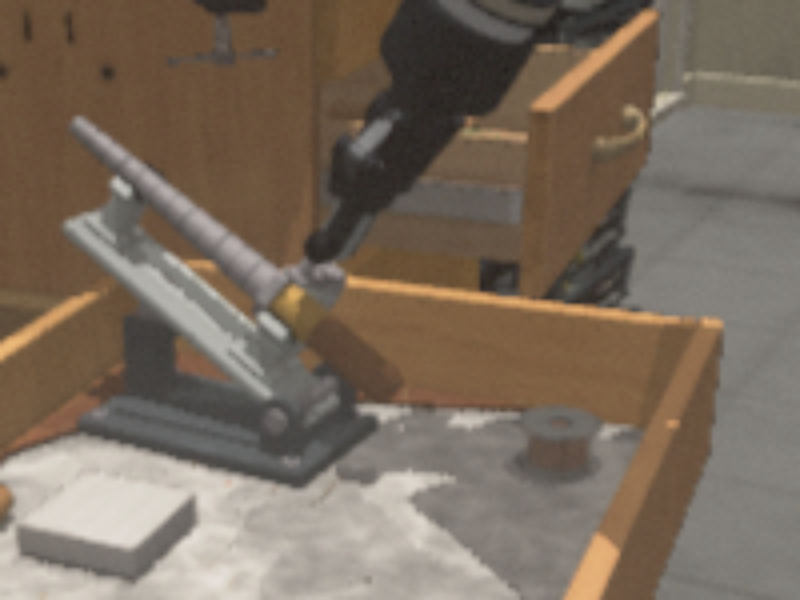

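The knob is at (320,247) in the crop, so the keeper is at about 0.3 rad. I'll finish by pressing down on the knob from above.

```bash
python3 -m handwheel '[{"wx":0,"wy":0,"wz":0,"tx":0,"ty":0.04,"tz":-0.02,"claw":1},{"wx":0,"wy":0,"wz":0,"tx":0,"ty":0,"tz":-0.13,"claw":1},{"wx":0,"wy":0,"wz":0,"tx":0.004,"ty":-0.1,"tz":-0.02,"claw":1},{"wx":0,"wy":0,"wz":0,"tx":0,"ty":-0.095,"tz":0,"claw":1},{"wx":0,"wy":0,"wz":0,"tx":0,"ty":0,"tz":0,"claw":1},{"wx":0,"wy":0,"wz":0,"tx":0,"ty":0,"tz":0,"claw":1}]'
python3 - <<'E'
from p import *
st();t=arm.observe()["tcp_pos"];print("tcp seat",Rs.T@(t-seat));plan(RPl,seat+Rs@np.array([-.011,.027,.075]))
E
```

```text
clock: 20.3
tcp_pos: [0.511, -0.0503, 0.1813]
eef_rot: [3.141, -0.533, -0.014]
wrist_force: [-0.3, -1.0, 0.8]
grip_width: -0.0005
grasp_force: 0.0
20.3 [ 0.511  -0.0503  0.1813] [ 3.141 -0.533 -0.014] F [-0.3 -1.   0.8] w -0.0005 0.0 q [-0.43  0.42  2.15  1.21  0.22  0.01]
tcp seat [-0.01019816  0.02469668  0.10060815]
rot [-0.001 -0.002  0.006] rows 0.0 shift now [-0.0029 -0.0115  0.1281] shift after rot [-0.0028 -0.0115  0.1281] rows 0.6
```

```bash
python3 -m handwheel '[{"wx":0,"wy":0,"wz":0,"tx":-0.003,"ty":-0.01,"tz":0.03,"claw":1},{"wx":0,"wy":0,"wz":0,"tx":0,"ty":-0.005,"tz":0.03,"claw":1},{"wx":0,"wy":0,"wz":0,"tx":0,"ty":0,"tz":0.03,"claw":1},{"wx":0,"wy":0,"wz":0,"tx":0,"ty":0,"tz":0.03,"claw":1},{"wx":0,"wy":0,"wz":0,"tx":0,"ty":0,"tz":0,"claw":1}]'
python3 -m handwheel '[{"wx":0,"wy":0,"wz":0,"tx":0,"ty":0,"tz":0.013,"claw":1},{"wx":0,"wy":0,"wz":0,"tx":0,"ty":0,"tz":0.01,"claw":1},{"wx":0,"wy":0,"wz":0,"tx":0,"ty":0,"tz":0,"claw":1}]'
python3 - <<'E'
from p import *
t=arm.observe()["tcp_pos"];print("tcp seat",Rs.T@(t-seat))
E
```

```text
clock: 20.72
tcp_pos: [0.523, -0.0476, 0.1594]
eef_rot: [-3.139, -0.532, -0.016]
wrist_force: [-0.3, 0.7, 0.2]
grip_width: -0.0002
grasp_force: 0.2
clock: 20.97
tcp_pos: [0.5256, -0.0488, 0.1559]
eef_rot: [3.141, -0.532, -0.016]
wrist_force: [0.0, -0.3, 0.2]
grip_width: -0.0001
grasp_force: 0.0
tcp seat [-0.01081247  0.02642976  0.07127421]
```

```bash
python3 -m handwheel '[{"wx":0,"wy":0,"wz":0,"tx":0,"ty":0,"tz":0.007,"claw":1},{"wx":0,"wy":0,"wz":0,"tx":0,"ty":0,"tz":0.007,"claw":1},{"wx":0,"wy":0,"wz":0,"tx":0,"ty":0,"tz":0,"claw":1}]'
python3 -m handwheel '[{"wx":0,"wy":0,"wz":0,"tx":0,"ty":0,"tz":0.006,"claw":1},{"wx":0,"wy":0,"wz":0,"tx":0,"ty":0,"tz":0,"claw":1}]'
python3 - <<'E'
from p import *
t=arm.observe()["tcp_pos"];print("tcp seat",Rs.T@(t-seat))
s=arm.snapshot("side");P=cloud(s).reshape(-1,3);l=(P-seat)@Rs;g=s["img"].reshape(-1,3).max(1)
m=(g<60)&(abs(l[:,0]+.011)<.016)&(l[:,1]>.005)&(l[:,1]<.05)&(l[:,2]>.02)&(l[:,2]<.1)
v,u=np.divmod(np.where(m)[0],640);print(m.sum(),np.c_[u,v,(l[m]*1e3).round()].astype(int)[::4].tolist())
E
```

```text
clock: 21.22
tcp_pos: [0.5266, -0.0482, 0.1541]
eef_rot: [3.141, -0.533, -0.016]
wrist_force: [-3.9, 1.1, 7.1]
grip_width: -0.0002
grasp_force: 3.9
clock: 21.38
tcp_pos: [0.5268, -0.0481, 0.1537]
eef_rot: [3.141, -0.534, -0.016]
wrist_force: [-7.1, 0.3, 13.8]
grip_width: -0.0002
grasp_force: 8.1
tcp seat [-0.01087732  0.02716963  0.06880368]
109 [[354, 150, -23, 7, 99], [338, 153, -4, 40, 85], [338, 154, -5, 39, 83], [347, 154, -22, 34, 95], [340, 155, -9, 35, 82], [337, 156, -5, 39, 77], [341, 156, -14, 41, 85], [337, 157, -7, 40, 76], [341, 157, -15, 39, 82], [338, 158, -9, 36, 73], [342, 158, -17, 37, 81], [338, 159, -10, 37, 72], [335, 160, -6, 39, 66], [339, 160, -14, 39, 72], [335, 161, -7, 40, 64], [339, 161, -15, 38, 70], [336, 162, -10, 38, 63], [335, 163, -10, 39, 60], [339, 163, -17, 38, 66], [337, 165, -16, 37, 58], [334, 166, -10, 36, 50], [334, 167, -12, 37, 49], [333, 168, -11, 36, 44], [331, 169, -8, 37, 39], [335, 169, -17, 38, 46], [332, 170, -11, 37, 39], [336, 170, -18, 32, 43], [335, 171, -18, 35, 40]]
```

```bash
python3 -m handwheel '[{"wx":0,"wy":0,"wz":0,"tx":0,"ty":0,"tz":0.006,"claw":1},{"wx":0,"wy":0,"wz":0,"tx":0,"ty":0,"tz":0,"claw":1},{"wx":0,"wy":0,"wz":0,"tx":0,"ty":0,"tz":0,"claw":1}]'
python3 - <<'E'
from p import *
t=arm.observe()["tcp_pos"];print("tcp seat",Rs.T@(t-seat))
E
python3 -m handwheel '[{"wx":0,"wy":0,"wz":0,"tx":0,"ty":0,"tz":-0.06,"claw":1},{"wx":0,"wy":0,"wz":0,"tx":0,"ty":0,"tz":-0.15,"claw":1},{"wx":0,"wy":0,"wz":0,"tx":0,"ty":0,"tz":-0.18,"claw":1},{"wx":0,"wy":0,"wz":0,"tx":0,"ty":0,"tz":-0.15,"claw":1},{"wx":0,"wy":0,"wz":0,"tx":0,"ty":0,"tz":0,"claw":1},{"wx":0,"wy":0,"wz":0,"tx":0,"ty":0,"tz":0,"claw":1}]'
python3 - <<'E'
from p import *
from scipy.optimize import least_squares
from meas import rad
st();s=arm.snapshot("side");P=cloud(s).reshape(-1,3);l=(P-seat)@Rs;g=s["img"].reshape(-1,3).max(1)
q=l[(l[:,2]>.033)&(l[:,2]<.09)&(abs(l[:,0]+.011)<.02)&(abs(l[:,1]-.03)<.025)]
r=least_squares(lambda c:np.linalg.norm(q-c,axis=1)-.01,[-.011,.03,.04],loss="soft_l1",f_scale=.0015);k=r.x
print(len(q),"knob",k,"angle",np.arctan2(k[2]-.012,k[1]+.036)-np.arctan2(28.5,66),"top",np.percentile(q[:,2],98))
m=(l[:,0]>-.1)&(l[:,0]<.185)&(np.hypot(l[:,1],l[:,2])<.025)&(l[:,2]>.004);q=l[m]
k=(q[:,0]<-.025)|(q[:,0]>.012)
r=least_squares(lambda p:np.hypot(q[k,1]-p[0]-p[2]*q[k,0],q[k,2]-p[1]-p[3]*q[k,0])-rad(q[k,0]),[0,0,0,0],loss="soft_l1",f_scale=.001);print(m.sum(),"ext",np.percentile(q[:,0],[.5,99.5]),"y z sy sz",r.x.round(4))
E
```

```text
clock: 21.68
tcp_pos: [0.527, -0.0479, 0.1534]
eef_rot: [3.14, -0.535, -0.016]
wrist_force: [-11.4, -0.9, 20.8]
grip_width: 0.0003
grasp_force: 12.2
tcp seat [-0.01093036  0.02729125  0.06849087]
clock: 22.18
tcp_pos: [0.489, -0.0468, 0.2239]
eef_rot: [-3.138, -0.542, -0.014]
wrist_force: [-0.1, -0.3, -0.4]
grip_width: -0.0002
grasp_force: 0.0
22.1833 [ 0.489  -0.0468  0.2239] [-3.138 -0.542 -0.014] F [-0.1 -0.3 -0.4] w -0.0002 0.0 q [-0.46  0.29  2.16  0.88  0.29  0.33]
54 knob [-0.01110313  0.02807953  0.04161024] angle 0.02522741901793457 top 0.05108913414371502
577 ext [-0.09146718  0.17266934] y z sy sz [-0.0022  0.0007  0.0057  0.0025]
```

```bash
python3 -c "
from plant import arm
print(arm.close_job())"
```

```text
the job is handed in; nothing more can be done
None
```

I handed the job in at about 22 s. The last measurements show the mandrel lying in both saddles with its collar against the low saddle, and the keeper shut against its stop (about 0.03 rad). I didn't re-measure the other tools, and the hand-in returned no verdict.

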